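Change the casts in the model scanner and start the scan

ROBOT

A 6-joint arm with a two-finger parallel gripper is mounted at the origin on the work surface; the furniture and walls round the work are solid. World frame = base frame: x ahead of the robot, y to its left, z up, the work surface at z = 0. Lengths are in mm, angles in rad, forces in N, time in s.
With the tool pointing down it reaches from about 400 to 925 mm from the base axis. Payload 3.4 kg.
Tool frame: the origin (TCP) lies at the very end of the fingers, on their centre line; the grasp point (between the pads) lies 19 mm behind it; z points along the fingers, y is the line along which they close (so a half turn about z gives the same grasp; the last joint's range is limited). The gripper opens to 85 mm and grips with 20 to 120 N. Pads are 22 mm wide; open, the fingers measure 114 mm over their backs; the gripper's body (76 mm by 85 mm) begins 54 mm behind the grasp point. The pads swing forward as they close: fully open they stand 13 mm farther back than shut.
Start: joints at [-1.262, 0.307, 1.506, -0, 1.328, -0.073], TCP at [214.217, -533.612, 231.305] pointing down, gripper open.
Joint ranges: [-3.12, 3.12], [-1.05, 2.28], [0.14, 2.33], [-1.42, 4.57], [0.1, 2.73], [-2.68, 2.68]. Speed limits (rad/s): [2.57, 2.57, 3.14, 3.14, 3.14, 3.14].

INTERFACE

Orientations are given as a rotation vector (axis times angle).
In Python, from bench import * gives the robot as it stands.
- The arm moves only by the shell command python3 -m inch 'ROWS' [OPENING] [FORCE]. ROWS is a JSON object of lists of equal length, an entry for each row: "linear": the shift along the tool's x, y, z scaled (see below), a list of three; "rotation": the turn, a rotation vector about the tool's x, y, z scaled (see below), a list of three. A call has exactly 8 rows; each row is the pose to reach, as a shift and turn from the pose commanded when the call began, along the tool's axes at that moment; what a row does not reach only later rows make up. The controller multiplies each number of a shift by 300 mm and each number of a turn by 90 degrees. A row lasts 1/10 s, in which the tool goes at most 50 mm and 8.59 degrees, less where a joint would pass 70% of its speed; a pose out of reach is approached as far as the arm can. A call with a number of a shift or a turn outside -1 to 1 is refused whole. A call with a gripper value outside its range is refused whole. OPENING is the opening, from -1 (shut) to 1 (fully open), set as the call begins (- or left out, the last holds). The fingers move at their own pace and stop on an object; FORCE is the grip in N (left out, the last holds). Time passes only in rows, so rows that repeat a pose let the fingers close, or fill a call up. It gives the time, the measured TCP pose, the force, the opening and the grip force at its end, in the units of the state.
- read_state(): the state, without advancing time (a new reading comes with each control period).
- capture(name): name is "scene" or "top"; returns a dict with "color" (384x512x3 uint8, blue, green, red), "range_z" (384x512 float32, mm along the optical axis (not along the pixel's ray), 0 where there is no reading), "K" (3x3 intrinsics, pixels), "cam_to_world" (4x4, takes a point from camera to world coordinates). Camera axes: x right, y up, looking along -z (the intrinsics and any distortion apply to the point x, -y, -z); pixel columns grow to the right and rows downward; lengths in mm; the calibration is good to about 2 mm. A picture is of the moment at which its call begins.
- sign_off(): hands the job in; it is judged then, once.
The state is a dict: "time_s": time; "q": joint angles; "joint_velocities": joint speeds; "joint_efforts": joint torques, N m; "eef_pos": TCP position; "ee_rot": TCP orientation; "contact_force": force on the tool from outside, world axes, zero at the start; "ft_torque": the same for the moment, N m; "gripper_width": finger opening in mm; "grip_force": force on a finger pad.
Only numpy, scipy, OpenCV 4.12 (cv2) and the standard library are available. Lean on these libraries where they do the work, as an engineer would, in place of code of your own. Each camera call takes 0.05 s, during which the arm holds its last target. There are 200 camera calls.

TASK

Unload every scanned cast from the model scanner - press its bay's orange catch so that the plate springs loose, draw it out and set it down flat in the beige tray, not on another - and slide every waiting cast's plate from the bench, blue fin towards the front, into any free bay until the catch clicks up behind it. Only when all of that is done, turn the red isolator clockwise to its stop, and then the black selector, which it frees, clockwise to its stop. Leave the two bottles and the cup behind the work alone.

Things in the scene. Friction and masses are not known exactly. Their poses are not given: they have to be found in the camera images.
- new_1: Waiting cast on a quick-release plate, on the bench (may be absent). Plate 90 long (x) x 56 wide x 11 mm, dovetail sides (48 wide on top). Blue upright fin at its -x end, 10 thick (y), 22 long, 11 to 46 mm above the underside: grip it, closing along y. Yellow cast at x +25 to +77, to 42 mm up. Origin: underside, below the fin's middle, 11 mm from the -x end; z up. 0.08 to 0.21 kg
- new_2: Waiting cast (pink) on a plate like new_1's, same frame, sizes and buffer pins; may be absent
- new_3: Waiting cast (white, 58 mm wide) on a plate like new_1's, same frame, sizes and buffer pins; may be absent
- done_1: Scanned cast (white) on a plate like new_1's, same frame and sizes; starts clicked into bay 1; may be absent
- done_2: Scanned cast (white) on a plate like new_1's, same frame and sizes; starts clicked into bay 2; may be absent
- done_3: Scanned cast (white) on a plate like new_1's, same frame and sizes; starts clicked into bay 3; may be absent
- scanner: fixed white desktop scanner, 256 x 300 mm, front towards its own -x. Three bays open to the front, middles at y +114, +42, -30 mm; to their right a switch panel, y -66 to -150 mm. Optical head 144 mm high at x +95 to +162 over the whole width; nothing else stands above 73 mm. Origin on the bench; x points away from the front, z up
- bay_1 (a point): Bay 1: where a plate's origin lies when home and clicked in, 30 mm above the bench on the bay floor; axes as the scanner's, plate x along them. Bring the plate down to the floor with its origin about 82 mm in front (-x) of here: its tip is then in a mouth flared 5 mm a side, nothing above it. Slide +x: from 17 mm past here dovetail rails hold it down (1 mm play a side, 1.5 mm upwards)
- catch_1 (a joint): Sprung catch of bay 1: 0 = up, holding; grows as pressed, at most 0.008 m; 1.2 N to start, 2.8 N fully down. Pressed past about 6 mm with a plate home, the plate's own sprung buffer pins send it 12 mm to the front, over the catch's nose, which then stays down by itself until the plate is drawn out
- pad_1 (a point): middle of the top of the orange thumb pad of catch 1, 30 (x) x 36 mm, 52 mm in front (-x) of the bay point and 1 mm below it when up; clear above and beside. Press straight down with closed fingers. Moves with the catch. The fin of a plate at home stands 52 mm behind it, of one sent out 40 mm
- bay_2 (a point): Bay 2, like bay 1. Sliding in, the plate first rides over the catch's ramp, then for the last 12 mm its two brass buffer pins (14.5 mm out of its +x end, sprung, 1.8 to 4.7 N) are pressed in; up to about 15 N in all. The stop is 2.5 mm past home: pushed to it and let go, the plate is held at home by the catch, which has snapped up behind its fin end. Not pushed far enough, it comes back 12 mm
- catch_2 (a joint): Sprung catch of bay 2, like catch_1
- pad_2 (a point): middle of the top of the orange thumb pad of catch 2, 30 (x) x 36 mm, 52 mm in front (-x) of the bay point and 1 mm below it when up; clear above and beside. Press straight down with closed fingers. Moves with the catch. The fin of a plate at home stands 52 mm behind it, of one sent out 40 mm
- bay_3 (a point): Bay 3, like bay 1. Floor strips begin 33 mm in front of this point. A plate being drawn out (-x) is free to lift once its origin is 65 mm or more in front of this point. Rail tops are 39 mm above the bench; bays are 72 mm apart
- catch_3 (a joint): Sprung catch of bay 3, like catch_1
- pad_3 (a point): middle of the top of the orange thumb pad of catch 3, 30 (x) x 36 mm, 52 mm in front (-x) of the bay point and 1 mm below it when up; clear above and beside. Press straight down with closed fingers. Moves with the catch. The fin of a plate at home stands 52 mm behind it, of one sent out 40 mm
- isolator (a joint): rotary isolator (red bar on a yellow disc), at the front of the switch panel, upright axis: 0 = off; turns clockwise seen from above to its stop at 1.5 rad; on from 1.35. Stays where left (0.08 N m friction). Free to turn while the selector is at 0
- selector (a joint): rotary selector (black bar on a grey disc), 70 mm behind the isolator: 0 = off; clockwise seen from above to its stop at 1.2 rad; scan from 1.05. Its scalloped disc is blocked by the rim of the isolator's disc until that is turned past about 1.25; when turned, it blocks the isolator
- isolator_grip (a point): on the isolator's axis, 61 mm above the bench: where to grip its bar, 11 mm thick, 42 mm long, 43 to 73 mm above the bench (the disc under it, radius 41 mm, reaches 39 mm). The frame turns with the bar: bar along its y, fingers close along its x. At 0 it lies parallel to the scanner's frame
- selector_grip (a point): on the selector's axis, 61 mm above the bench: where to grip its bar, 11 mm thick, 42 mm long, 43 to 73 mm above the bench (the disc under it, radius 41 mm, reaches 39 mm). The frame turns with the bar: bar along its y, fingers close along its x. At 0 it lies parallel to the scanner's frame
- tray: fixed beige model tray, 194 x 196 mm, 44 mm high, floor 2 mm above the bench, 176 x 176 mm inside; a few harmless plaster crumbs. Origin: centre of the underside; x, y along its sides
- squeeze_bottle: bystander: milky squeeze bottle, 55 mm across, 132 mm high. Origin: centre of its underside.
- dropper: bystander: dropper bottle, 26 mm across, 58 mm high. Origin: centre of its underside.
- cup_1: bystander: white mixing cup, 55 mm across, 50 mm high. Origin: centre of its underside.

How it is judged (in metres and radians):
On the way, in this order (a step that is already met when the one before it is completed fails the run):
1. every scanned cast lies flat in the tray and every waiting cast is home in a bay with the catch up (((distance between new_1 and bay_1 below 0.004 m and angle between the x axis of new_1 and the x axis of bay_1, either way round below 0.06 rad and value of joint catch_1 below 0.002 m) or (distance between new_1 and bay_2 below 0.004 m and angle between the x axis of new_1 and the x axis of bay_2, either way round below 0.06 rad and value of joint catch_2 below 0.002 m) or (distance between new_1 and bay_3 below 0.004 m and angle between the x axis of new_1 and the x axis of bay_3, either way round below 0.06 rad and value of joint catch_3 below 0.002 m)) and ((distance between new_2 and bay_1 below 0.004 m and angle between the x axis of new_2 and the x axis of bay_1, either way round below 0.06 rad and value of joint catch_1 below 0.002 m) or (distance between new_2 and bay_2 below 0.004 m and angle between the x axis of new_2 and the x axis of bay_2, either way round below 0.06 rad and value of joint catch_2 below 0.002 m) or (distance between new_2 and bay_3 below 0.004 m and angle between the x axis of new_2 and the x axis of bay_3, either way round below 0.06 rad and value of joint catch_3 below 0.002 m)) and ((distance between new_3 and bay_1 below 0.004 m and angle between the x axis of new_3 and the x axis of bay_1, either way round below 0.06 rad and value of joint catch_1 below 0.002 m) or (distance between new_3 and bay_2 below 0.004 m and angle between the x axis of new_3 and the x axis of bay_2, either way round below 0.06 rad and value of joint catch_2 below 0.002 m) or (distance between new_3 and bay_3 below 0.004 m and angle between the x axis of new_3 and the x axis of bay_3, either way round below 0.06 rad and value of joint catch_3 below 0.002 m)) and x of done_1 in the frame of tray between -0.08 and 0.08 m and y of done_1 in the frame of tray between -0.08 and 0.08 m and z of each of done_1, done_2, done_3 in the frame of tray below 0.015 m and angle between each of done_1, done_2, done_3's own z axis and vertical below 0.25 rad and x of done_2 in the frame of tray between -0.08 and 0.08 m and y of done_2 in the frame of tray between -0.08 and 0.08 m and x of done_3 in the frame of tray between -0.08 and 0.08 m and y of done_3 in the frame of tray between -0.08 and 0.08 m and linear speed of each of new_1, new_2, new_3, done_1, done_2, done_3 below 0.02 m/s), for 0.2 s.
2. the isolator is on (value of joint isolator above 1.35 rad), for 0.2 s.
3. the selector is at scan (value of joint selector above 1.05 rad), for 0.2 s.
At the end, for the whole second after the job is handed in: Every waiting cast's plate is within 4 mm of home in a bay, fin to the front, with that bay's catch up (under 2 mm down); every scanned cast stands flat on the tray's floor; isolator at 1.35 rad or more and selector at 1.05 rad or more; all at rest (all of step 1 and value of joint isolator above 1.35 rad and value of joint selector above 1.05 rad); the robot touches nothing.
It fails at once if the squeeze bottle is pushed more than 4 cm away (distance of squeeze_bottle from where it was at the start of the episode above 0.04 m).
It fails at once if the dropper bottle is pushed more than 4 cm away (distance of dropper from where it was at the start of the episode above 0.04 m).
It fails at once if the mixing cup is pushed more than 4 cm away (distance of cup_1 from where it was at the start of the episode above 0.04 m).
Of done_1, done_2, done_3 only 1 to 2 are there at a start; the rules pass over those that are not, and their reading is None.
Of new_1, new_2, new_3 only 2 to 3 are there at a start; the rules pass over those that are not, and their reading is None.
At some moment in a run one of new_1, new_2, new_3 may be knocked a few centimetres aside while the robot is not near it.
Once in a run the grip may slacken for a moment while it holds something.
It also fails if it takes over 210 s, if anything falls off the work surface, if the arm or the gripper's body presses on something with over 40 N, if the wrist force passes 120 N, or if a joint passes its speed limit or range.

## Working session

There is one attempt and no reset: what is moved stays moved. The work goes in short steps, Python scripts to look and compute and a shell command to move; the robot and the scene stay as the last step left them, time stands still between calls to the robot, and variables do not carry over. Pictures are saved under pics/ and viewed, at most 14 in all, crops included, and the job is handed in when it is done.

```bash
ls; mkdir -p pics; cat > h.py <<'E'
from bench import *
import numpy as np, cv2
from scipy.spatial.transform import Rotation as R
def cloud(c):
    K=c["K"];z=c["range_z"];v,u=np.mgrid[0:z.shape[0],0:z.shape[1]]
    P=np.stack([(u-K[0,2])/K[0,0]*z,-(v-K[1,2])/K[1,1]*z,-z],-1)
    T=np.array(c["cam_to_world"]);W=P@T[:3,:3].T+T[:3,3];W[z==0]=np.nan
    return W
E
python3 - <<'E'
from h import *
for n in("top","scene"):
    c=capture(n);cv2.imwrite(f"pics/{n}0.png",cv2.resize(c["color"],(800,600),interpolation=cv2.INTER_CUBIC))
    np.save(f"{n}0.npy",cloud(c)); print(n,c["K"],c["cam_to_world"],{k:v for k,v in c.items() if k not in("color","range_z","K","cam_to_world")})
print(read_state())
E
```

```text
pics
top [[402.39410489   0.         261.35650292]
 [  0.         402.39410489 185.56076688]
 [  0.           0.           1.        ]] [[ 2.68416522e-02  9.97669441e-01 -6.27312762e-02  4.91712260e+02]
 [-9.99619620e-01  2.63904728e-02 -8.00994246e-03 -6.70756502e+01]
 [-6.33576678e-03  6.29224145e-02  9.97998311e-01  1.35181813e+03]
 [ 0.00000000e+00  0.00000000e+00  0.00000000e+00  1.00000000e+00]] {}
scene [[458.58789024   0.         255.67826921]
 [  0.         458.58789024 185.28311451]
 [  0.           0.           1.        ]] [[ 7.16862880e-01  2.93936422e-01 -6.32225428e-01 -2.94813353e+02]
 [-6.97090515e-01  2.85088285e-01 -6.57867376e-01 -9.68660085e+02]
 [-1.31311197e-02  9.12319051e-01  4.09269500e-01  6.28094103e+02]
 [ 0.00000000e+00  0.00000000e+00  0.00000000e+00  1.00000000e+00]] {}
{'time_s': 0.1, 'q': array([-1.26251975e+00,  3.07495708e-01,  1.50753689e+00, -1.91507674e-05,
        1.32841931e+00, -7.34799293e-02]), 'joint_velocities': array([ 8.21812331e-05, -1.01315998e-03, -3.21445135e-03,  2.73944324e-04,
       -9.31758136e-04,  6.89980715e-04]), 'joint_efforts': array([ 3.53884825e-04, -4.58531463e+01, -2.52607709e+01, -1.33714493e-04,
        5.56717016e-03, -8.55232003e-06]), 'eef_pos': array([ 214.00664196, -533.01188066,  230.47679914]), 'ee_rot': array([-3.08272284e+00, -5.95684163e-01,  3.70853440e-04]), 'contact_force': array([-0.30246931,  0.08216288,  0.32370804]), 'ft_torque': array([-0.00823899, -0.00080734,  0.01811482]), 'grip_force': 0.0, 'gripper_width': 85.54878495128075}
```

View pics/top0.png

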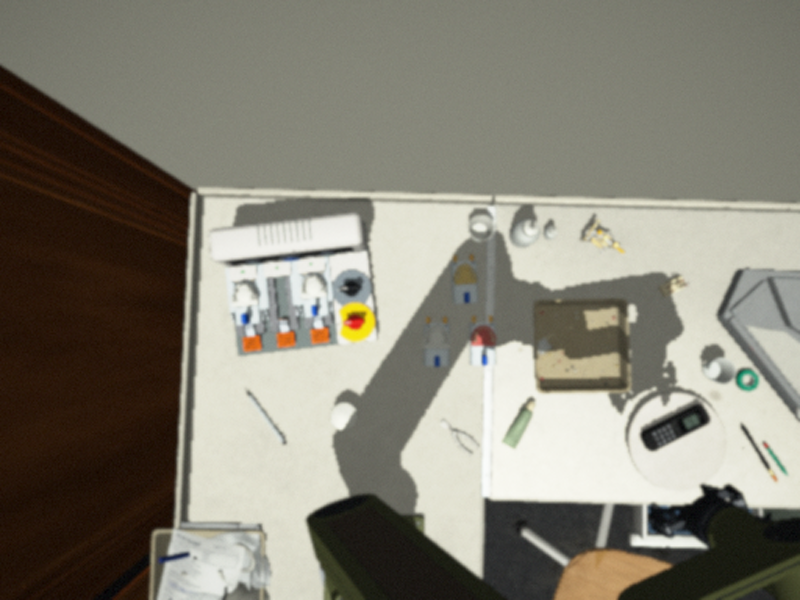

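View pics/scene0.png

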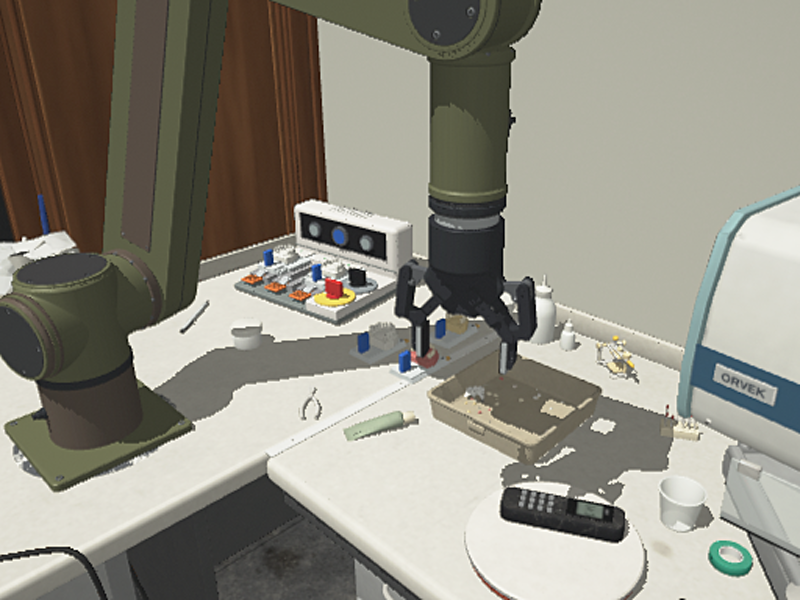

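The top view shows the scanner at the left, with casts in bay 1 (245,295) and bay 3 (315,285) and bay 2 empty. It also shows the yellow cast (465,285), white cast (437,345), pink cast (483,345) and the tray (582,345). Next I'll enlarge a crop and measure.

```bash
python3 - <<'E'
from h import *
c=capture("top");im=c["color"]
cv2.imwrite("pics/top1.png",cv2.resize(im[120:260,130:330],(800,560),interpolation=cv2.INTER_CUBIC))
W=np.load("top0.npy")
h=W[...,2]; 
vis=np.clip(np.nan_to_num(h)*1.7,0,255).astype(np.uint8)
cv2.imwrite("pics/h1.png",cv2.resize(cv2.applyColorMap(vis,cv2.COLORMAP_JET)[120:260,130:420],(800,386),interpolation=cv2.INTER_NEAREST))
hsv=cv2.cvtColor(im,cv2.COLOR_BGR2HSV)
def rep(n,lo,hi,amin=4):
    m=cv2.inRange(hsv,lo,hi); m[:110]=0;m[262:]=0;m[:,:125]=0;m[:,420:]=0
    k,l,s,ce=cv2.connectedComponentsWithStats(m)
    for i in range(1,k):
        if s[i,4]>=amin: print(n,ce[i].round(1),s[i,4],np.nanmedian(W[l==i],0).round(1),np.nanmean(W[l==i],0).round(1))
rep("blue",(108,120,40),(125,255,255))
rep("orange",(5,180,100),(14,255,255),20)
rep("yellow",(24,180,120),(34,255,255),30)
rep("red",(0,180,80),(4,255,255),15)
E
```

```text
blue [298.5 190. ] 10 [ 562.6 -177.6   46.8] [ 562.5 -177.5   47.2]
blue [201.  198.2] 16 [527.3 133.4  74.9] [526.7 133.8  74.6]
blue [156.5 203.5] 20 [506.1 275.2  72.3] [506.1 275.3  71.9]
blue [279.5 231. ] 10 [ 428.4 -119.1   46.3] [ 428.5 -119.1   46.7]
blue [309.5 230. ] 10 [ 434.4 -215.6   45.8] [ 434.3 -215.6   47.1]
orange [227.7 205.3] 27 [510.6  50.5  43.8] [506.8  50.6  48.8]
orange [204.5 214.2] 77 [476.3 128.4  28.4] [475.9 127.6  28.7]
orange [182.7 216.8] 75 [464.8 198.1  29. ] [465.2 198.9  29. ]
orange [161.2 219.4] 78 [455.8 269.7  29.2] [454.9 269.2  29.2]
yellow [228.7 205.6] 270 [508.5  47.2  39.1] [506.1  48.2  38.9]
red [227.2 205.8] 40 [504.4  50.6  71. ] [505.   50.8  61.4]
```

View pics/top1.png

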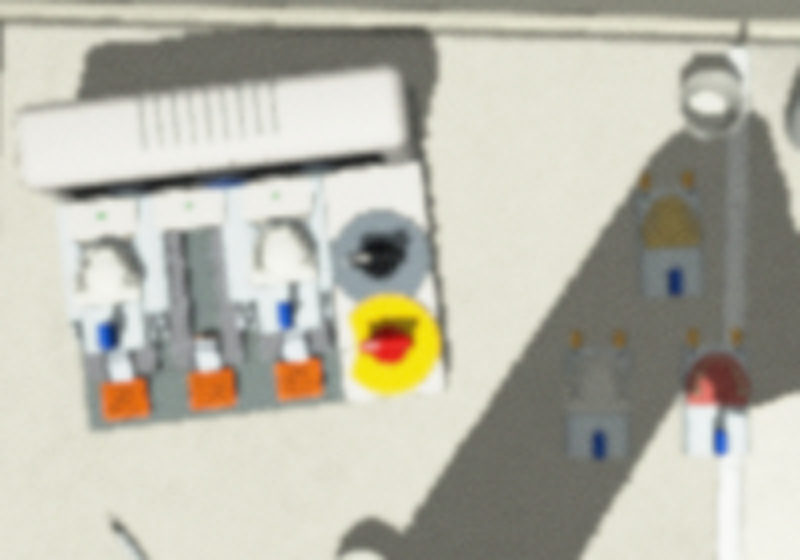

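View pics/h1.png

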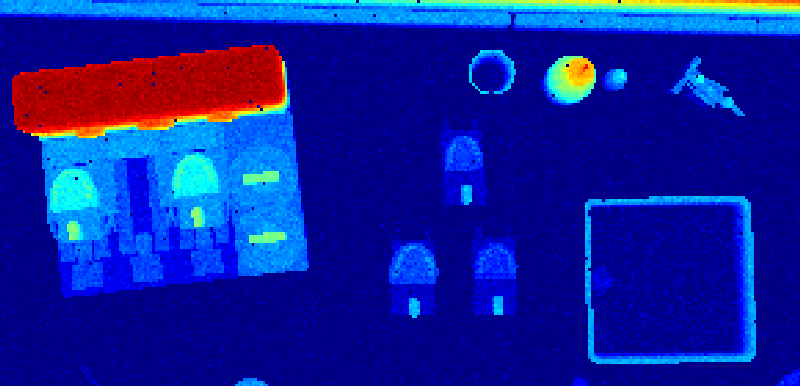

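The crop shows the fins of bays 1 and 3 at (108,335) and (287,312), the pads at (125,398), (212,388) and (299,378), the isolator at (388,345) and the selector at (380,255). All three waiting plates have their fins towards the robot. The height map gives the tray edges. Now the fits.

```bash
cat >> h.py <<'E'
def plates(W):
    """bench plates: fin position and yaw, y<20, above bench"""
    h=np.nan_to_num(W[...,2]); m=((h>5)&(h<60)&(W[...,0]>370)&(W[...,0]<690)&(W[...,1]<0)&(W[...,1]>-270)).astype(np.uint8)
    k,l,s,ce=cv2.connectedComponentsWithStats(m)
    for i in range(1,k):
        if s[i,4]<150 or s[i,4]>900: continue
        P=W[l==i]; b=P[(P[:,2]<18)&(P[:,2]>6)]
        pl=P; r=cv2.minAreaRect(pl[:,:2].astype(np.float32))
        f=P[P[:,2]>40]; 
        mid=np.array(r[0]); ct=P[P[:,2]>20]
        print("plate",s[i,4],"rect",np.round(r[0],1),np.round(r[1],1),round(r[2],1))
        a=np.deg2rad(r[2]); c=[a+j*np.pi/2 for j in range(4)]
        # fin: z>38 cluster nearest the short end without cast
        for t in [min(c,key=lambda q:abs((q+np.pi)%(2*np.pi)-np.pi))]:
            u=np.array([np.cos(t),np.sin(t)]); x=(P[:,:2]-mid)@u
            q=P[(x<-18)&(P[:,2]>30)]
            print("   yaw %.3f"%t,"fin",np.round(q.mean(0),1),len(q),"end x",x.min().round(1),x.max().round(1))
def go(p,yaw,st=None):
    """print shift, turn to reach p (world, mm), yaw of tool x, pointing down, from state"""
    st=st or read_state(); r=R.from_rotvec(st["ee_rot"]); T=R.from_euler('z',yaw)*R.from_euler('x',np.pi)
    d=r.inv().apply(np.array(p)-st["eef_pos"])/300; q=(r.inv()*T).as_rotvec()/(np.pi/2)
    print("lin",d.round(3).tolist(),"rot",q.round(3).tolist(),"F",st["contact_force"].round(1),"pos",st["eef_pos"].round(1),"w",round(st["gripper_width"],1),"t",round(st["time_s"],1))
E
python3 - <<'E'
from h import *
W=np.load("top0.npy"); plates(W)
h=W[...,2]
# tray rim
m=(h>34)&(h<50)&(W[...,1]<-270)&(W[...,1]>-520)&(W[...,0]>330)&(W[...,0]<590)
k,l,s,ce=cv2.connectedComponentsWithStats(m.astype(np.uint8),connectivity=8)
i=1+s[1:,4].argmax();print("tray",cv2.minAreaRect(W[l==i][:,:2].astype(np.float32)),s[i,4])
# bars 
for lo,hi in(((470,0),(540,100)),((540,0),(620,110))):
    b=W[(h>60)&(h<80)&(W[...,0]>lo[0])&(W[...,0]<hi[0])&(W[...,1]>lo[1])&(W[...,1]<hi[1])]
    print("bar",len(b),b.mean(0).round(1),cv2.minAreaRect(b[:,:2].astype(np.float32)))
for c in((506,275),(527,133)):
    b=W[(h>60)&(np.hypot(W[...,0]-c[0],W[...,1]-c[1])<22)];print("fin",len(b),b.mean(0).round(1))
b=W[(h>130)&(W[...,1]>0)&(W[...,1]<400)&(W[...,0]>550)&(W[...,0]<760)];print("head",cv2.minAreaRect(b[:,:2].astype(np.float32)))
go((526,134,150),0.144)
E
```

```text
plate 430 rect [ 603.2 -175.2] [104.2  60.4] 1.4
   yaw 0.024 fin [ 563.4 -177.7   44.5] 26 end x -52.1 52.1
plate 442 rect [ 467.7 -118.4] [109.   56.6] 3.0
   yaw 0.053 fin [ 428.8 -118.9   45.3] 25 end x -54.5 54.5
plate 454 rect [ 469.1 -214.8] [112.   54.3] 0.2
   yaw 0.004 fin [ 434.5 -216.9   44.8] 23 end x -56.0 56.0
tray ((469.11236572265625, -418.4571533203125), (194.3820343017578, 198.5045166015625), 2.796581745147705) 521
bar 43 [505.4  53.7  73. ] ((505.7021789550781, 53.653160095214844), (9.569601058959961, 38.77989959716797), 1.5484683513641357)
bar 48 [574.4  62.7  71.2] ((574.7484130859375, 62.91448974609375), (10.692220687866211, 39.81452178955078), 7.477886199951172)
fin 28 [507.1 276.6  72.1]
fin 24 [527.1 134.5  74.5]
head ((666.318115234375, 185.2978515625), (68.06028747558594, 298.6956481933594), 8.097111701965332)
lin [1.793, -1.676, 0.272] rot [-0.001, 0.0, 0.151] F [ 0.1 -0.4 -0.7] pos [ 214.  -533.1  230.6] w 85.4 t 0.1
```

```bash
cat >> h.py <<'E'
S=0.1425; u=np.array([np.cos(S),np.sin(S),0]); v=np.array([-np.sin(S),np.cos(S),0])
B={1:np.array([507,276.3,0]),2:np.array([517,205.3,0]),3:np.array([527,134.2,0])}
def bay(i,x,z): return B[i]+x*u+[0,0,z]
def plan(*wp):
    st=read_state();go(st["eef_pos"],S,st)
    p=st["eef_pos"];r=R.from_rotvec(st["ee_rot"])
    for q,yaw in wp:
        T=R.from_euler('z',yaw)*R.from_euler('x',np.pi)
        print(np.round(q,0),"lin",(r.inv().apply(np.array(q)-p)/300).round(3).tolist(),"rot",((r.inv()*T).as_rotvec()/(np.pi/2)).round(3).tolist())
        p=np.array(q);r=T
E
python3 - <<'E'
from h import *
plan(((450,-350,200),S),((460,-80,150),S),(bay(3,-52,60),S))
E
```

```text
lin [0.0, 0.0, 0.0] rot [-0.001, 0.0, 0.152] F [ 0.1 -0.4 -0.7] pos [ 214.  -533.1  230.6] w 85.4 t 0.1
[ 450 -350  200] lin [0.957, -0.273, 0.103] rot [-0.001, 0.0, 0.152]
[460 -80 150] lin [0.161, -0.886, 0.167] rot [0.0, 0.0, 0.0]
[476. 127.  60.] lin [0.149, -0.675, 0.3] rot [0.0, 0.0, 0.0]
```

```bash

python3 -m inch '{"linear":[[0.957,-0.273,0.103],[0.957,-0.273,0.103],[0.957,-0.273,0.103],[0.957,-0.273,0.103],[0.957,-0.273,0.103],[0.957,-0.273,0.103],[0.957,-0.273,0.103],[0.957,-0.273,0.103]],"rotation":[[0,0,0.152],[0,0,0.152],[0,0,0.152],[0,0,0.152],[0,0,0.152],[0,0,0.152],[0,0,0.152],[0,0,0.152]]}' -1 60
python3 -m inch '{"linear":[[0.161,-0.886,0.167],[0.161,-0.886,0.167],[0.161,-0.886,0.167],[0.161,-0.886,0.167],[0.161,-0.886,0.167],[0.161,-0.886,0.167],[0.161,-0.886,0.167],[0.161,-0.886,0.167]],"rotation":[[0,0,0],[0,0,0],[0,0,0],[0,0,0],[0,0,0],[0,0,0],[0,0,0],[0,0,0]]}'
python3 -m inch '{"linear":[[0.149,-0.675,0],[0.149,-0.675,0],[0.149,-0.675,0],[0.149,-0.675,0],[0.149,-0.675,0.15],[0.149,-0.675,0.3],[0.149,-0.675,0.3],[0.149,-0.675,0.3]],"rotation":[[0,0,0],[0,0,0],[0,0,0],[0,0,0],[0,0,0],[0,0,0],[0,0,0],[0,0,0]]}'
python3 - <<'E'
from h import *
plan((bay(3,-52,34),S),(bay(3,-52,20),S))
E
```

```text
time_s: 0.95
eef_pos: [450.8, -349.4, 199.8]
ee_rot: [-3.133, -0.23, 0.002]
contact_force: [-0.8, -0.3, 0.5]
gripper_width: -0.0
grip_force: 0.0
time_s: 1.75
eef_pos: [459.9, -81.9, 150.6]
ee_rot: [3.132, 0.225, 0.0]
contact_force: [0.6, -0.2, 0.2]
gripper_width: -0.0
grip_force: 0.0
time_s: 2.55
eef_pos: [475.7, 124.5, 60.3]
ee_rot: [3.133, 0.221, -0.003]
contact_force: [0.0, 0.5, 0.0]
gripper_width: -0.2
grip_force: 0.0
lin [0.0, 0.0, 0.0] rot [0.0, 0.001, -0.001] F [0.  0.5 0. ] pos [475.7 124.5  60.3] w -0.2 t 2.5
[476. 127.  34.] lin [0.001, -0.008, 0.088] rot [0.0, 0.001, -0.001]
[476. 127.  20.] lin [-0.0, -0.0, 0.047] rot [0.0, 0.0, 0.0]
```

```bash

python3 -m inch '{"linear":[[0,-0.006,0.08],[0,-0.006,0.1],[0,-0.006,0.115],[0,-0.006,0.13],[0,-0.006,0.132],[0,-0.006,0.132],[0,-0.006,0.132],[0,-0.006,0.132]],"rotation":[[0,0,0],[0,0,0],[0,0,0],[0,0,0],[0,0,0],[0,0,0],[0,0,0],[0,0,0]]}'
python3 -m inch '{"linear":[[0,0,-0.05],[0,0,-0.2],[0,0,-0.3],[0,0,-0.3],[0.133,0,-0.3],[0.133,0,-0.3],[0.133,0,-0.3],[0.133,0,-0.3]],"rotation":[[0,0,0],[0,0,0],[0,0,0],[0,0,0],[0,0,0],[0,0,0],[0,0,0],[0,0,0]]}' 0
python3 - <<'E'
from h import *
c=capture("top");im=c["color"];W=cloud(c)
cv2.imwrite("pics/top2.png",cv2.resize(im[160:230,140:240],(800,560),interpolation=cv2.INTER_CUBIC))
h=W[...,2]
b=W[(h>60)&(h<80)&(np.abs((W-B[3])@v)<15)&((W-B[3])@u<20)&((W-B[3])@u>-30)];print("fin",len(b),((b-B[3])@u).mean(),((b-B[3])@u).min())
plan((bay(3,-12,110),S))
E
```

```text
time_s: 3.35
eef_pos: [476.0, 128.1, 21.2]
ee_rot: [-3.133, -0.225, -0.003]
contact_force: [1.9, -0.7, 2.2]
gripper_width: 0.1
grip_force: 1.2
time_s: 4.15
eef_pos: [512.8, 133.5, 109.4]
ee_rot: [3.133, 0.225, -0.006]
contact_force: [0.1, -0.3, 0.7]
gripper_width: 42.6
grip_force: 0.0
fin 1 16.237258018214856 16.237258018214856
lin [0.0, 0.0, 0.0] rot [-0.0, 0.002, 0.0] F [-0.2  0.8 -0.6] pos [512.7 133.4 109.6] w 42.6 t 4.2
[515. 132. 110.] lin [0.007, 0.004, -0.001] rot [-0.0, 0.002, 0.0]
```

```bash

python3 -m inch '{"linear":[[0.005,0.004,0.1],[0.005,0.004,0.2],[0.005,0.004,0.212],[0.005,0.004,0.212],[0.005,0.004,0.212],[0.005,0.004,0.212],[0.005,0.004,0.212],[0.005,0.004,0.212]],"rotation":[[0,0,0],[0,0,0],[0,0,0],[0,0,0],[0,0,0],[0,0,0],[0,0,0],[0,0,0]]}'
python3 -m inch '{"linear":[[0,0,0],[0,0,0],[0,0,0],[0,0,0],[0,0,0],[0,0,0],[0,0,0],[0,0,0]],"rotation":[[0,0,0],[0,0,0],[0,0,0],[0,0,0],[0,0,0],[0,0,0],[0,0,0],[0,0,0]]}' -1 80
python3 -m inch '{"linear":[[-0.03,0,0],[-0.08,0,0],[-0.13,0,0],[-0.18,0,0],[-0.22,0,0],[-0.23,0,0],[-0.23,0,0],[-0.23,0,0]],"rotation":[[0,0,0],[0,0,0],[0,0,0],[0,0,0],[0,0,0],[0,0,0],[0,0,0],[0,0,0]]}'
python3 - <<'E'
from h import *
c=capture("scene");im=c["color"]
cv2.imwrite("pics/sc2.png",cv2.resize(im[110:250,130:330],(800,560),interpolation=cv2.INTER_CUBIC))
E
```

```text
time_s: 5.0
eef_pos: [516.9, 132.8, 48.0]
ee_rot: [-3.133, -0.225, -0.003]
contact_force: [0.3, 0.9, 0.1]
gripper_width: 42.3
grip_force: 0.0
time_s: 5.8
eef_pos: [516.2, 132.7, 47.2]
ee_rot: [-3.133, -0.224, 0.0]
contact_force: [-2.1, 1.2, 4.0]
gripper_width: 9.2
grip_force: 77.9
time_s: 6.6
eef_pos: [447.0, 122.5, 47.1]
ee_rot: [3.133, 0.224, -0.004]
contact_force: [-2.8, -0.8, 6.4]
gripper_width: 9.2
grip_force: 78.7
```

View pics/sc2.png

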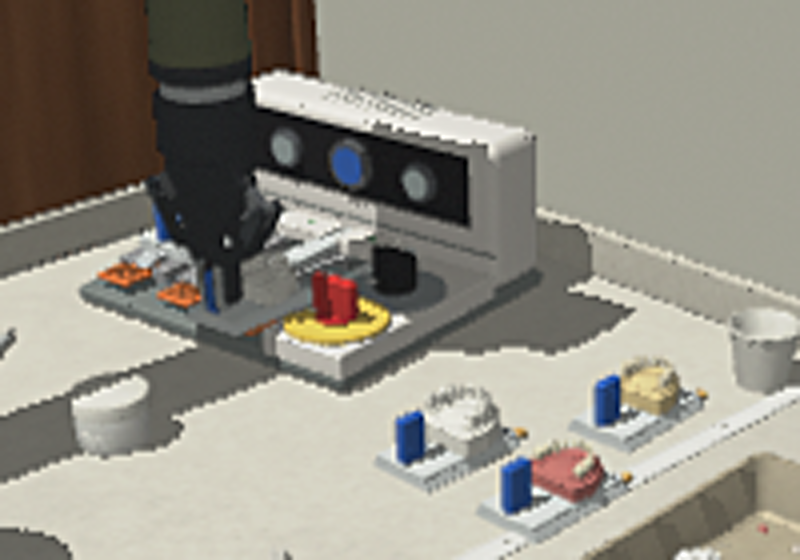

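```bash
python3 - <<'E'
from h import *
p=read_state()["eef_pos"]
plan((p+[0,0,80],S),((447,-160,127),S),((437,-462,127),0.049),((437,-462,21),.049))
E
```

```text
lin [0.0, 0.0, 0.0] rot [0.0, 0.002, 0.0] F [-3.3 -0.3  5.9] pos [447.  122.5  47.1] w 8.8 t 6.7
[447. 123. 127.] lin [-0.001, 0.0, -0.267] rot [0.0, 0.002, 0.0]
[ 447 -160  127] lin [-0.134, 0.932, 0.0] rot [0.0, 0.0, 0.0]
[ 437 -462  127] lin [-0.176, 0.992, 0.0] rot [0.0, -0.0, 0.06]
[ 437 -462   21] lin [-0.0, -0.0, 0.353] rot [0.0, 0.0, 0.0]
```

```bash

python3 -m inch '{"linear":[[0,0,-0.06],[0,0,-0.16],[0,0,-0.267],[-0.01,0.06,-0.267],[-0.03,0.2,-0.267],[-0.05,0.35,-0.267],[-0.07,0.5,-0.267],[-0.09,0.65,-0.267]],"rotation":[[0,0,0],[0,0,0],[0,0,0],[0,0,0],[0,0,0],[0,0,0],[0,0,0],[0,0,0]]}'
python3 -m inch '{"linear":[[-0.02,0.15,0],[-0.05,0.3,0],[-0.08,0.45,0],[-0.11,0.6,0],[-0.14,0.75,0],[-0.17,0.9,0],[-0.18,1.0,0],[-0.18,1.0,0]],"rotation":[[0,0,0],[0,0,0],[0,0,0],[0,0,0],[0,0,0],[0,0,0],[0,0,0],[0,0,0]]}'
python3 - <<'E'
from h import *
plan(((437,-462,127),0.049),((437,-462,40),.049))
E
```

```text
time_s: 7.45
eef_pos: [448.4, -75.5, 126.7]
ee_rot: [-3.133, -0.225, 0.003]
contact_force: [0.6, -0.3, -2.0]
gripper_width: 8.8
grip_force: 78.2
time_s: 8.25
eef_pos: [438.7, -383.9, 126.4]
ee_rot: [3.132, 0.218, 0.001]
contact_force: [0.1, 0.4, -1.2]
gripper_width: 8.9
grip_force: 78.3
lin [0.0, 0.0, 0.0] rot [0.002, -0.0, -0.002] F [ 0.1  0.4 -1.2] pos [ 438.7 -383.9  126.4] w 8.9 t 8.2
[ 437 -462  127] lin [-0.042, 0.257, -0.001] rot [0.002, -0.0, 0.057]
[ 437 -462   40] lin [-0.0, -0.0, 0.29] rot [0.0, 0.0, 0.0]
```

```bash

python3 -m inch '{"linear":[[-0.02,0.13,0],[-0.042,0.257,0],[-0.042,0.257,0.05],[-0.042,0.257,0.15],[-0.042,0.257,0.25],[-0.042,0.257,0.3],[-0.042,0.257,0.33],[-0.042,0.257,0.345]],"rotation":[[0,0,0.05],[0,0,0.057],[0,0,0.057],[0,0,0.057],[0,0,0.057],[0,0,0.057],[0,0,0.057],[0,0,0.057]]}'
python3 -m inch '{"linear":[[0,0,0.005],[0,0,0.008],[0,0,0.008],[0,0,0.008],[0,0,0.008],[0,0,0.008],[0,0,0.008],[0,0,0.008]],"rotation":[[0,0,0],[0,0,0],[0,0,0],[0,0,0],[0,0,0],[0,0,0],[0,0,0],[0,0,0]]}'
```

```text
time_s: 9.05
eef_pos: [436.5, -455.5, 22.2]
ee_rot: [-3.138, -0.085, 0.003]
contact_force: [-0.8, 0.4, -1.2]
gripper_width: 9.1
grip_force: 78.6
time_s: 9.85
eef_pos: [436.9, -456.8, 21.4]
ee_rot: [3.14, 0.084, 0.0]
contact_force: [-0.0, -0.0, -1.8]
gripper_width: 9.0
grip_force: 78.6
```

```bash

python3 -m inch '{"linear":[[0,0,0.005],[0,0,0.009],[0,0,0.009],[0,0,0.009],[0,0,0.009],[0,0,0.009],[0,0,0.009],[0,0,0.009]],"rotation":[[0,0,0],[0,0,0],[0,0,0],[0,0,0],[0,0,0],[0,0,0],[0,0,0],[0,0,0]]}'
python3 -m inch '{"linear":[[0,0,0],[0,0,0],[0,0,0],[0,0,-0.05],[0,0,-0.15],[0,0,-0.25],[0,0,-0.35],[0,0,-0.35]],"rotation":[[0,0,0],[0,0,0],[0,0,0],[0,0,0],[0,0,0],[0,0,0],[0,0,0],[0,0,0]]}' -0.4
python3 - <<'E'
from h import *
W=cloud(capture("top"));plates(W)
plan(((437,-160,125),S),((440,120,125),S),(bay(1,-52,125),S),(bay(1,-52,20.4),S))
E
```

```text
time_s: 10.65
eef_pos: [436.9, -457.1, 19.5]
ee_rot: [3.14, 0.084, 0.001]
contact_force: [-2.3, 1.9, 5.7]
gripper_width: 8.9
grip_force: 79.8
time_s: 11.45
eef_pos: [439.3, -459.4, 128.2]
ee_rot: [3.133, 0.084, 0.009]
contact_force: [0.8, -0.1, -0.4]
gripper_width: 25.9
grip_force: 0.0
plate 431 rect [ 603.5 -175.3] [101.8  56.6] 5.6
   yaw 0.097 fin [ 563.1 -177.9   43.8] 25 end x -50.9 50.9
plate 454 rect [ 468.  -118.9] [103.  56.] 1.6
   yaw 0.027 fin [ 428.7 -118.9   44.5] 25 end x -51.5 51.5
plate 463 rect [ 472.3 -216.3] [106.3  56.6] 1.6
   yaw 0.028 fin [ 434.2 -216.8   43.6] 24 end x -53.2 53.2
lin [0.0, 0.0, 0.0] rot [0.003, -0.002, -0.057] F [-0.3  0.3 -0.8] pos [ 438.2 -458.3  126.1] w 25.7 t 11.5
[ 437 -160  125] lin [0.049, -0.993, -0.001] rot [0.003, -0.002, -0.057]
[440 120 125] lin [0.142, -0.922, -0.0] rot [0.0, 0.0, 0.0]
[456. 269. 125.] lin [0.122, -0.484, -0.0] rot [0.0, 0.0, 0.0]
[456. 269.  20.] lin [-0.0, -0.0, 0.349] rot [0.0, 0.0, 0.0]
```

```bash
python3 - <<'E'
from h import *
plan(((434.3,-216.8,110),0.02),((434.3,-216.8,17),0.02))
E
```

```text
lin [0.0, 0.0, 0.0] rot [0.003, -0.002, -0.057] F [-0.3  0.3 -0.8] pos [ 438.2 -458.3  126.1] w 25.7 t 11.5
[ 434. -217.  110.] lin [0.03, -0.805, 0.05] rot [0.003, -0.002, 0.021]
[ 434. -217.   17.] lin [0.0, -0.0, 0.31] rot [0.0, 0.0, 0.0]
```

```bash

python3 -m inch '{"linear":[[0.005,-0.1,0],[0.01,-0.26,0],[0.015,-0.42,0],[0.02,-0.58,0.02],[0.03,-0.74,0.04],[0.03,-0.805,0.05],[0.03,-0.805,0.05],[0.03,-0.805,0.05]],"rotation":[[0,0,0.01],[0,0,0.021],[0,0,0.021],[0,0,0.021],[0,0,0.021],[0,0,0.021],[0,0,0.021],[0,0,0.021]]}' 0
python3 - <<'E'
from h import *
plan(((434.3,-216.8,17),0.02))
E
```

```text
time_s: 12.3
eef_pos: [432.9, -215.0, 108.0]
ee_rot: [-3.141, -0.035, 0.001]
contact_force: [0.2, -1.0, 0.2]
gripper_width: 42.7
grip_force: 0.0
lin [0.0, 0.0, 0.0] rot [-0.0, 0.001, -0.077] F [ 0.2 -1.   0.2] pos [ 432.9 -215.   108. ] w 42.7 t 12.3
[ 434. -217.   17.] lin [0.005, 0.006, 0.303] rot [-0.0, 0.001, 0.001]
```

```bash

python3 -m inch '{"linear":[[0.004,0.004,0.08],[0.004,0.004,0.18],[0.004,0.004,0.26],[0.004,0.004,0.303],[0.004,0.004,0.303],[0.004,0.004,0.303],[0.004,0.004,0.303],[0.004,0.004,0.303]],"rotation":[[0,0,0],[0,0,0],[0,0,0],[0,0,0],[0,0,0],[0,0,0],[0,0,0],[0,0,0]]}'
python3 -m inch '{"linear":[[0,0,0],[0,0,0],[0,0,0],[0,0,0],[0,0,0],[0,0,0],[0,0,0],[0,0,0]],"rotation":[[0,0,0],[0,0,0],[0,0,0],[0,0,0],[0,0,0],[0,0,0],[0,0,0],[0,0,0]]}' -1 100
python3 -m inch '{"linear":[[0,0,-0.05],[0,0,-0.1],[0,0,-0.2],[0,0,-0.3],[0,0,-0.35],[0,0,-0.35],[0,0,-0.35],[0,0,-0.35]],"rotation":[[0,0,0],[0,0,0],[0,0,0],[0,0,0],[0,0,0],[0,0,0],[0,0,0],[0,0,0]]}'
python3 - <<'E'
from h import *
plan(((437,70,122),S),(bay(3,-84,60),S),(bay(3,-84,47),S))
E
```

```text
time_s: 13.1
eef_pos: [435.0, -217.2, 18.6]
ee_rot: [3.14, 0.032, 0.003]
contact_force: [-0.1, 1.3, -0.7]
gripper_width: 42.8
grip_force: 0.0
time_s: 13.9
eef_pos: [434.6, -216.6, 18.5]
ee_rot: [3.141, 0.032, 0.002]
contact_force: [-1.1, -0.3, 5.1]
gripper_width: 8.3
grip_force: 98.0
time_s: 14.7
eef_pos: [433.2, -215.6, 121.5]
ee_rot: [-3.14, -0.032, 0.004]
contact_force: [0.4, 0.1, -1.9]
gripper_width: 8.3
grip_force: 97.6
lin [0.0, 0.0, 0.0] rot [-0.001, 0.001, -0.078] F [ 0.4  0.1 -1.9] pos [ 433.2 -215.6  121.5] w 8.3 t 14.7
[437  70 122] lin [0.032, -0.952, -0.0] rot [-0.001, 0.001, -0.078]
[444. 122.  60.] lin [0.047, -0.169, 0.207] rot [0.0, 0.0, 0.0]
[444. 122.  47.] lin [-0.0, -0.0, 0.043] rot [0.0, 0.0, 0.0]
```

```bash

python3 -m inch '{"linear":[[0,-0.1,0],[0.01,-0.25,0],[0.015,-0.4,0],[0.02,-0.55,0],[0.025,-0.7,0],[0.03,-0.85,0],[0.032,-0.952,0],[0.032,-0.952,0]],"rotation":[[0,0,-0.03],[0,0,-0.078],[0,0,-0.078],[0,0,-0.078],[0,0,-0.078],[0,0,-0.078],[0,0,-0.078],[0,0,-0.078]]}'
python3 - <<'E'
from h import *
plan((bay(3,-84,70),S),(bay(3,-84,50),S))
E
```

```text
time_s: 15.5
eef_pos: [436.8, 72.6, 121.5]
ee_rot: [-3.132, -0.232, 0.004]
contact_force: [-0.0, -1.0, -1.1]
gripper_width: 8.5
grip_force: 98.0
lin [0.0, 0.0, 0.0] rot [-0.001, 0.002, 0.003] F [-0.  -1.  -1.1] pos [436.8  72.6 121.5] w 8.5 t 15.5
[444. 122.  70.] lin [0.048, -0.16, 0.172] rot [-0.001, 0.002, 0.003]
[444. 122.  50.] lin [-0.0, -0.0, 0.067] rot [0.0, 0.0, 0.0]
```

```bash

python3 -m inch '{"linear":[[0.03,-0.08,0],[0.048,-0.16,0],[0.048,-0.16,0.08],[0.048,-0.16,0.172],[0.048,-0.16,0.2],[0.048,-0.16,0.2],[0.048,-0.16,0.2],[0.048,-0.16,0.2]],"rotation":[[0,0,0],[0,0,0],[0,0,0],[0,0,0],[0,0,0],[0,0,0],[0,0,0],[0,0,0]]}'
python3 - <<'E'
from h import *
plan((bay(3,-84,49),S))
E
```

```text
time_s: 16.3
eef_pos: [446.3, 118.7, 63.5]
ee_rot: [-3.134, -0.223, -0.003]
contact_force: [-0.3, -0.1, -1.8]
gripper_width: 8.4
grip_force: 98.1
lin [0.0, 0.0, 0.0] rot [0.0, -0.001, -0.0] F [-0.3 -0.1 -1.8] pos [446.3 118.7  63.5] w 8.4 t 16.3
[444. 122.  49.] lin [-0.007, -0.013, 0.048] rot [0.0, -0.001, -0.0]
```

```bash

python3 -m inch '{"linear":[[-0.005,-0.013,0.01],[-0.005,-0.013,0.02],[-0.005,-0.013,0.03],[-0.005,-0.013,0.042],[-0.005,-0.013,0.046],[-0.005,-0.013,0.048],[-0.005,-0.013,0.048],[-0.005,-0.013,0.048]],"rotation":[[0,0,0],[0,0,0],[0,0,0],[0,0,0],[0,0,0],[0,0,0],[0,0,0],[0,0,0]]}'
python3 - <<'E'
from h import *
plan((bay(3,-84,48.5),S),(bay(3,3,48.5),S))
E
```

```text
time_s: 17.1
eef_pos: [443.3, 122.7, 48.4]
ee_rot: [-3.133, -0.224, -0.0]
contact_force: [-0.6, 1.1, 1.8]
gripper_width: 8.2
grip_force: 98.8
lin [0.0, 0.0, 0.0] rot [-0.0, -0.0, 0.0] F [-0.6  1.1  1.8] pos [443.3 122.7  48.4] w 8.2 t 17.1
[444. 122.  48.] lin [0.001, 0.002, -0.0] rot [-0.0, -0.0, 0.0]
[530. 135.  48.] lin [0.29, 0.0, 0.0] rot [0.0, 0.0, 0.0]
```

```bash

python3 -m inch '{"linear":[[0.02,0.001,0],[0.04,0.002,0],[0.06,0.002,0],[0.08,0.002,0],[0.1,0.002,0],[0.12,0.002,0],[0.14,0.002,0],[0.16,0.002,0]],"rotation":[[0,0,0],[0,0,0],[0,0,0],[0,0,0],[0,0,0],[0,0,0],[0,0,0],[0,0,0]]}'
python3 -m inch '{"linear":[[0.02,0,0],[0.04,0,0],[0.06,0,0],[0.08,0,0],[0.1,0,0],[0.11,0,0],[0.12,0,0],[0.125,0,0]],"rotation":[[0,0,0],[0,0,0],[0,0,0],[0,0,0],[0,0,0],[0,0,0],[0,0,0],[0,0,0]]}'
python3 - <<'E'
from h import *
plan((bay(3,0,48.5),S),(bay(3,3,48.5),S))
E
```

```text
time_s: 17.9
eef_pos: [483.3, 128.0, 48.5]
ee_rot: [3.133, 0.225, -0.021]
contact_force: [-14.0, -0.2, 18.3]
gripper_width: 8.6
grip_force: 101.3
time_s: 18.7
eef_pos: [517.1, 132.9, 48.6]
ee_rot: [3.132, 0.225, -0.031]
contact_force: [-24.8, -2.8, 28.4]
gripper_width: 8.4
grip_force: 102.2
lin [0.0, 0.0, 0.0] rot [-0.0, 0.013, 0.001] F [-24.8  -2.8  28.4] pos [517.1 132.9  48.6] w 8.4 t 18.7
[527. 134.  48.] lin [0.033, 0.001, -0.0] rot [-0.0, 0.013, 0.001]
[530. 135.  48.] lin [0.01, 0.0, 0.0] rot [0.0, 0.0, 0.0]
```

```bash

python3 -m inch '{"linear":[[0,0,-0.002],[0,0,-0.004],[0.005,0,-0.004],[0.01,0,-0.005],[0.015,0,-0.005],[0.02,0,-0.005],[0.025,0,-0.005],[0.03,0,-0.005]],"rotation":[[0,0,0],[0,0,0],[0,0,0],[0,0,0],[0,0,0],[0,0,0],[0,0,0],[0,0,0]]}'
python3 - <<'E'
from h import *
plan((bay(3,0,48.5),S),(bay(3,3,48.5),S))
E
```

```text
time_s: 19.5
eef_pos: [528.4, 134.6, 49.1]
ee_rot: [3.132, 0.225, -0.025]
contact_force: [-14.9, -0.5, 12.5]
gripper_width: 8.2
grip_force: 100.1
lin [0.0, 0.0, 0.0] rot [-0.0, 0.01, 0.001] F [-14.9  -0.5  12.5] pos [528.4 134.6  49.1] w 8.2 t 19.5
[527. 134.  48.] lin [-0.005, 0.001, 0.002] rot [-0.0, 0.01, 0.001]
[530. 135.  48.] lin [0.01, 0.0, 0.0] rot [0.0, 0.0, 0.0]
```

```bash

Z='"rotation":[[0,0,0],[0,0,0],[0,0,0],[0,0,0],[0,0,0],[0,0,0],[0,0,0],[0,0,0]]'
python3 -m inch '{"linear":[[0.003,0,0],[0.006,0,0],[0.008,0,0],[0.01,0,0],[0.01,0,0],[0.01,0,0],[0.01,0,0],[0.01,0,0]],"rotation":[[0,0,0],[0,0,0],[0,0,0],[0,0,0],[0,0,0],[0,0,0],[0,0,0],[0,0,0]]}'
python3 -m inch '{"linear":[[0.003,0,0],[0.006,0,0],[0.008,0,0],[0.01,0,0],[0.01,0,0],[0.01,0,0],[0.01,0,0],[0.01,0,0]],"rotation":[[0,0,0],[0,0,0],[0,0,0],[0,0,0],[0,0,0],[0,0,0],[0,0,0],[0,0,0]]}'
```

```text
time_s: 20.3
eef_pos: [530.5, 134.9, 49.1]
ee_rot: [3.132, 0.225, -0.027]
contact_force: [-17.3, -0.5, 14.5]
gripper_width: 8.4
grip_force: 100.3
time_s: 21.1
eef_pos: [530.4, 134.8, 49.1]
ee_rot: [3.132, 0.225, -0.035]
contact_force: [-23.4, -2.4, 21.0]
gripper_width: 8.2
grip_force: 101.1
```

```bash

python3 -m inch '{"linear":[[0,0,0],[0,0,0],[0,0,0],[-0.01,0,0],[-0.01,0,-0.05],[-0.01,0,-0.15],[-0.01,0,-0.25],[-0.01,0,-0.3]],"rotation":[[0,0,0],[0,0,0],[0,0,0],[0,0,0],[0,0,0],[0,0,0],[0,0,0],[0,0,0]]}' -0.5
python3 -m inch '{"linear":[[-0.1,-0.1,0],[-0.15,-0.25,0],[-0.174,-0.4,0],[-0.174,-0.48,0],[-0.174,-0.48,0],[-0.174,-0.48,0],[-0.174,-0.48,0],[-0.174,-0.48,0]],"rotation":[[0,0,0],[0,0,0],[0,0,0],[0,0,0],[0,0,0],[0,0,0],[0,0,0],[0,0,0]]}' -1
python3 - <<'E'
from h import *
plan((bay(1,-52,60),S),(bay(1,-52,20),S))
W=cloud(capture("top"));h=W[...,2];np.save("top3.npy",W)
D=W-B[3]
b=W[(h>60)&(np.abs(D@v)<15)&(D@u<18)&(D@u>-30)];print("fin3",len(b),((b-B[3])@u).mean().round(1),((b-B[3])@v).mean().round(1))
b=W[(np.abs(D@v)<14)&(D@u<-42)&(D@u>-62)];print("pad3 z",np.nanmedian(b[:,2]))
D=W-B[2];b=W[(np.abs(D@v)<14)&(D@u<-42)&(D@u>-62)];print("pad2 z",np.nanmedian(b[:,2]))
E
```

```text
time_s: 21.9
eef_pos: [541.7, 136.1, 142.2]
ee_rot: [-3.133, -0.224, -0.006]
contact_force: [-0.1, -0.1, 0.2]
gripper_width: 20.9
grip_force: 0.0
time_s: 22.7
eef_pos: [468.0, 269.8, 139.7]
ee_rot: [3.133, 0.222, -0.001]
contact_force: [-0.5, 0.1, -1.3]
gripper_width: 0.0
grip_force: 0.0
lin [0.0, 0.0, 0.0] rot [0.0, 0.0, -0.001] F [-0.5  0.1 -1.3] pos [468.  269.8 139.7] w 0.0 t 22.7
[456. 269.  60.] lin [-0.042, -0.003, 0.266] rot [0.0, 0.0, -0.001]
[456. 269.  20.] lin [-0.0, -0.0, 0.133] rot [0.0, 0.0, 0.0]
fin3 27 -0.1 -1.5
pad3 z 28.625582728675
pad2 z 526.2901939153428
```

```bash

python3 -m inch '{"linear":[[-0.042,-0.003,0.1],[-0.042,-0.003,0.25],[-0.042,-0.003,0.34],[-0.042,-0.003,0.37],[-0.042,-0.003,0.39],[-0.042,-0.003,0.397],[-0.042,-0.003,0.397],[-0.042,-0.003,0.397]],"rotation":[[0,0,0],[0,0,0],[0,0,0],[0,0,0],[0,0,0],[0,0,0],[0,0,0],[0,0,0]]}'
python3 -m inch '{"linear":[[0,0,0],[0,0,0],[0,0,-0.1],[0,0,-0.25],[0,0,-0.3],[0.133,0,-0.3],[0.133,0,-0.3],[0.133,0,-0.3]],"rotation":[[0,0,0],[0,0,0],[0,0,0],[0,0,0],[0,0,0],[0,0,0],[0,0,0],[0,0,0]]}' 
python3 - <<'E'
from h import *
plan((bay(1,-11.5,47),S))
E
```

```text
time_s: 23.55
eef_pos: [456.1, 270.4, 21.9]
ee_rot: [-3.133, -0.224, -0.004]
contact_force: [-1.3, -1.9, 2.6]
gripper_width: -0.0
grip_force: 1.2
time_s: 24.35
eef_pos: [495.8, 276.3, 111.0]
ee_rot: [-3.133, -0.224, -0.002]
contact_force: [-1.1, -0.6, -0.2]
gripper_width: -0.0
grip_force: 0.0
lin [0.0, 0.0, 0.0] rot [-0.001, -0.001, 0.0] F [-1.1 -0.6 -0.2] pos [495.8 276.3 111. ] w -0.0 t 24.4
[496. 275.  47.] lin [-0.002, 0.005, 0.213] rot [-0.001, -0.001, 0.0]
```

```bash

python3 -m inch '{"linear":[[0,0,0],[0,0.004,0],[0,0.004,0.05],[0,0.004,0.12],[0,0.004,0.18],[0,0.004,0.212],[0,0.004,0.212],[0,0.004,0.212]],"rotation":[[0,0,0],[0,0,0],[0,0,0],[0,0,0],[0,0,0],[0,0,0],[0,0,0],[0,0,0]]}' 0
python3 -m inch '{"linear":[[0,0,0],[0,0,0],[0,0,0],[0,0,0],[0,0,0],[0,0,0],[0,0,0],[0,0,0]],"rotation":[[0,0,0],[0,0,0],[0,0,0],[0,0,0],[0,0,0],[0,0,0],[0,0,0],[0,0,0]]}' -1 80
python3 -m inch '{"linear":[[-0.03,0,0],[-0.08,0,0],[-0.13,0,0],[-0.18,0,0],[-0.22,0,0],[-0.23,0,0],[-0.23,0,0],[-0.23,0,0]],"rotation":[[0,0,0],[0,0,0],[0,0,0],[0,0,0],[0,0,0],[0,0,0],[0,0,0],[0,0,0]]}'
python3 - <<'E'
from h import *
p=read_state()["eef_pos"]
plan((p+[0,0,80],S),((450,0,127),S),((445,-200,127),S),((433,-376,127),0.049),((433,-376,20),.049))
E
```

```text
time_s: 25.15
eef_pos: [494.8, 274.6, 47.3]
ee_rot: [3.134, 0.225, -0.0]
contact_force: [0.3, -0.1, 0.4]
gripper_width: 42.8
grip_force: 0.0
time_s: 25.95
eef_pos: [495.3, 275.1, 47.8]
ee_rot: [-3.133, -0.225, -0.002]
contact_force: [-1.9, 1.9, 6.4]
gripper_width: 9.0
grip_force: 78.3
time_s: 26.75
eef_pos: [426.3, 264.8, 47.5]
ee_rot: [-3.134, -0.224, 0.001]
contact_force: [-1.7, 0.4, 8.3]
gripper_width: 8.9
grip_force: 78.8
lin [0.0, 0.0, 0.0] rot [-0.0, 0.0, 0.0] F [-1.7  0.4  8.3] pos [426.3 264.8  47.5] w 8.9 t 26.8
[426. 265. 127.] lin [-0.0, -0.0, -0.267] rot [-0.0, 0.0, 0.0]
[450   0 127] lin [-0.047, 0.885, 0.002] rot [0.0, 0.0, 0.0]
[ 445 -200  127] lin [-0.111, 0.658, 0.0] rot [0.0, 0.0, 0.0]
[ 433 -376  127] lin [-0.123, 0.575, 0.0] rot [0.0, -0.0, 0.06]
[ 433 -376   20] lin [-0.0, -0.0, 0.357] rot [0.0, 0.0, 0.0]
```

```bash

python3 -m inch '{"linear":[[0,0,-0.06],[0,0,-0.16],[0,0,-0.267],[0,0.12,-0.267],[-0.01,0.28,-0.267],[-0.02,0.44,-0.267],[-0.03,0.6,-0.267],[-0.05,0.75,-0.267]],"rotation":[[0,0,0],[0,0,0],[0,0,0],[0,0,0],[0,0,0],[0,0,0],[0,0,0],[0,0,0]]}'
python3 -m inch '{"linear":[[-0.01,0.12,0],[-0.03,0.25,0],[-0.05,0.4,0],[-0.07,0.55,0],[-0.09,0.7,0],[-0.11,0.85,0],[-0.11,0.85,0],[-0.11,0.85,0]],"rotation":[[0,0,0],[0,0,0],[0,0,0],[0,0,0],[0,0,0],[0,0,0],[0,0,0],[0,0,0]]}'
python3 -m inch '{"linear":[[-0.03,0.12,0],[-0.06,0.25,0],[-0.09,0.4,0],[-0.12,0.518,0],[-0.12,0.518,0.1],[-0.12,0.518,0.2],[-0.12,0.518,0.27],[-0.12,0.518,0.27]],"rotation":[[0,0,0.02],[0,0,0.04],[0,0,0.06],[0,0,0.06],[0,0,0.06],[0,0,0.06],[0,0,0.06],[0,0,0.06]]}'
python3 - <<'E'
from h import *
plan(((433,-376,20),.049))
E
```

```text
time_s: 27.55
eef_pos: [442.0, 38.1, 126.2]
ee_rot: [-3.133, -0.224, 0.007]
contact_force: [0.8, -0.0, -0.6]
gripper_width: 8.7
grip_force: 78.3
time_s: 28.35
eef_pos: [445.7, -217.4, 125.9]
ee_rot: [-3.131, -0.219, 0.006]
contact_force: [-0.8, 1.0, -1.6]
gripper_width: 9.0
grip_force: 78.5
time_s: 29.15
eef_pos: [431.3, -371.5, 42.5]
ee_rot: [-3.132, -0.079, 0.011]
contact_force: [-0.3, 0.9, -1.6]
gripper_width: 9.0
grip_force: 78.7
lin [0.0, 0.0, 0.0] rot [-0.006, 0.004, -0.059] F [-0.3  0.9 -1.6] pos [ 431.3 -371.5   42.5] w 9.0 t 29.1
[ 433 -376   20] lin [0.006, 0.016, 0.075] rot [-0.005, 0.004, 0.001]
```

```bash

python3 -m inch '{"linear":[[0.003,0.01,0],[0.003,0.01,0.02],[0.003,0.01,0.04],[0.003,0.01,0.055],[0.003,0.01,0.065],[0.003,0.01,0.074],[0.003,0.01,0.077],[0.003,0.01,0.077]],"rotation":[[0,0,0],[0,0,0],[0,0,0],[0,0,0],[0,0,0],[0,0,0],[0,0,0],[0,0,0]]}'
python3 -m inch '{"linear":[[0,0,0],[0,0,0],[0,0,0],[0,0,-0.05],[0,0,-0.15],[0,0,-0.25],[0,0,-0.35],[0,0,-0.35]],"rotation":[[0,0,0],[0,0,0],[0,0,0],[0,0,0],[0,0,0],[0,0,0],[0,0,0],[0,0,0]]}' -0.4
python3 - <<'E'
from h import *
W=cloud(capture("top"));plates(W)
c=capture("scene");cv2.imwrite("pics/sc3.png",cv2.resize(c["color"][170:310,210:410],(800,560),interpolation=cv2.INTER_CUBIC))
plan(((428.8,-118.9,115),0.03),((428.8,-118.9,18),0.03))
E
```

```text
time_s: 29.95
eef_pos: [434.9, -379.1, 23.0]
ee_rot: [-3.141, -0.076, 0.0]
contact_force: [-0.0, 0.7, -0.3]
gripper_width: 8.8
grip_force: 78.7
time_s: 30.75
eef_pos: [437.5, -381.5, 132.8]
ee_rot: [3.134, 0.077, 0.01]
contact_force: [0.1, -0.1, 0.2]
gripper_width: 25.6
grip_force: 0.0
plate 430 rect [ 601.6 -176.6] [107.6  57. ] 1.6
   yaw 0.028 fin [ 563.4 -177.8   43.2] 26 end x -53.8 53.8
plate 452 rect [ 468.8 -117.3] [100.6  59.3] 2.6
   yaw 0.045 fin [ 428.8 -118.9   44.5] 25 end x -50.3 50.3
lin [0.0, 0.0, 0.0] rot [0.001, -0.001, -0.06] F [-0.7 -0.3 -1.1] pos [ 435.4 -379.5  129.1] w 25.9 t 30.9
[ 429. -119.  115.] lin [0.02, -0.869, 0.046] rot [0.001, -0.001, 0.012]
[ 429. -119.   18.] lin [0.0, -0.0, 0.323] rot [0.0, 0.0, 0.0]
```

View pics/sc3.png

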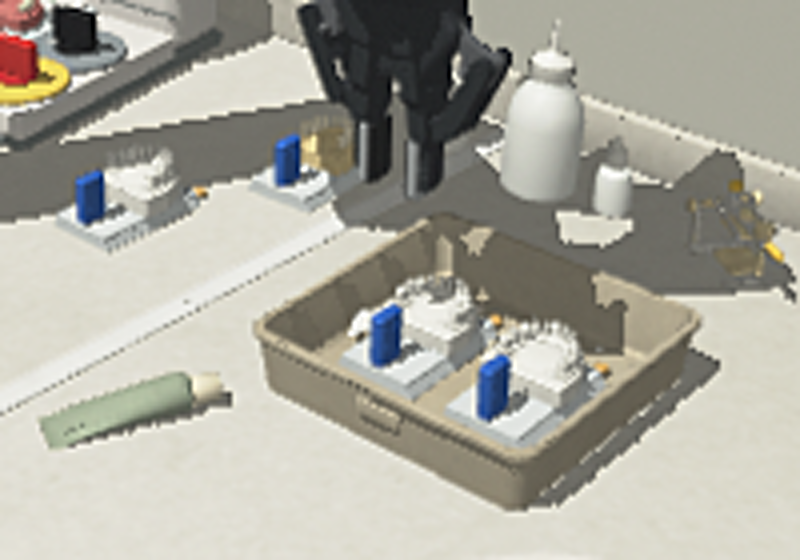

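Both scanned casts are in the tray, side by side and flat, with their fins at (390,335) and (493,385). Next is the white waiting cast, into bay 1.

```bash

python3 -m inch '{"linear":[[0,-0.1,0],[0.005,-0.26,0],[0.01,-0.42,0],[0.015,-0.58,0.02],[0.02,-0.74,0.04],[0.02,-0.869,0.045],[0.02,-0.869,0.045],[0.02,-0.869,0.045]],"rotation":[[0,0,0.012],[0,0,0.012],[0,0,0.012],[0,0,0.012],[0,0,0.012],[0,0,0.012],[0,0,0.012],[0,0,0.012]]}' 0
python3 - <<'E'
from h import *
plan(((428.8,-118.9,18),0.03))
E
```

```text
time_s: 31.65
eef_pos: [427.4, -117.4, 113.7]
ee_rot: [-3.141, -0.051, 0.003]
contact_force: [0.4, -0.3, -0.4]
gripper_width: 42.4
grip_force: 0.0
lin [0.0, 0.0, 0.0] rot [-0.0, 0.001, -0.07] F [ 0.4 -0.3 -0.4] pos [ 427.4 -117.4  113.7] w 42.4 t 31.6
[ 429. -119.   18.] lin [0.005, 0.005, 0.319] rot [-0.0, 0.001, 0.002]
```

```bash

python3 -m inch '{"linear":[[0.005,0.004,0.08],[0.005,0.004,0.18],[0.005,0.004,0.26],[0.005,0.004,0.319],[0.005,0.004,0.319],[0.005,0.004,0.319],[0.005,0.004,0.319],[0.005,0.004,0.319]],"rotation":[[0,0,0],[0,0,0],[0,0,0],[0,0,0],[0,0,0],[0,0,0],[0,0,0],[0,0,0]]}'
python3 -m inch '{"linear":[[0,0,0],[0,0,0],[0,0,0],[0,0,0],[0,0,0],[0,0,0],[0,0,0],[0,0,0]],"rotation":[[0,0,0],[0,0,0],[0,0,0],[0,0,0],[0,0,0],[0,0,0],[0,0,0],[0,0,0]]}' -1 100
python3 -m inch '{"linear":[[0,0,-0.05],[0,0,-0.1],[0,0,-0.2],[0,0,-0.3],[0.02,-0.1,-0.35],[0.04,-0.22,-0.35],[0.06,-0.34,-0.35],[0.06,-0.36,-0.35]],"rotation":[[0,0,0],[0,0,0],[0,0,0],[0,0,0],[0,0,-0.02],[0,0,-0.04],[0,0,-0.072],[0,0,-0.072]]}'
python3 - <<'E'
from h import *
plan(((440,230,122),S),(bay(1,-84,122),S))
E
```

```text
time_s: 32.45
eef_pos: [430.7, -120.2, 19.8]
ee_rot: [3.14, 0.046, 0.003]
contact_force: [-0.3, -1.2, -0.2]
gripper_width: 42.9
grip_force: 0.0
time_s: 33.25
eef_pos: [430.1, -119.7, 19.7]
ee_rot: [3.141, 0.047, 0.002]
contact_force: [-0.3, -0.6, 6.4]
gripper_width: 7.9
grip_force: 97.8
time_s: 34.05
eef_pos: [444.3, -8.1, 124.1]
ee_rot: [-3.132, -0.23, -0.0]
contact_force: [-0.5, -0.0, -1.2]
gripper_width: 8.1
grip_force: 98.1
lin [0.0, 0.0, 0.0] rot [-0.001, -0.0, 0.003] F [-0.5 -0.  -1.2] pos [444.3  -8.1 124.1] w 8.1 t 34.0
[440 230 122] lin [0.102, -0.787, 0.008] rot [-0.001, -0.0, 0.003]
[424. 264. 122.] lin [-0.037, -0.121, -0.0] rot [0.0, 0.0, 0.0]
```

```bash

python3 -m inch '{"linear":[[0.015,-0.12,0],[0.03,-0.27,0],[0.045,-0.42,0],[0.06,-0.57,0],[0.06,-0.72,0],[0.06,-0.87,0],[0.06,-0.905,0],[0.06,-0.905,0]],"rotation":[[0,0,0],[0,0,0],[0,0,0],[0,0,0],[0,0,0],[0,0,0],[0,0,0],[0,0,0]]}'
python3 -m inch '{"linear":[[0,0,0],[0,0,0.05],[0,0,0.12],[0,0,0.18],[0,0,0.2],[0,0,0.2],[0,0,0.2],[0,0,0.2]],"rotation":[[0,0,0],[0,0,0],[0,0,0],[0,0,0],[0,0,0],[0,0,0],[0,0,0],[0,0,0]]}'
python3 - <<'E'
from h import *
plan((bay(1,-83,50),S))
E
```

```text
time_s: 34.85
eef_pos: [423.2, 261.2, 123.6]
ee_rot: [3.133, 0.23, -0.001]
contact_force: [0.2, 0.6, -0.3]
gripper_width: 8.4
grip_force: 98.4
time_s: 35.65
eef_pos: [424.6, 260.2, 64.8]
ee_rot: [-3.133, -0.223, -0.003]
contact_force: [-0.8, -0.9, -2.0]
gripper_width: 8.0
grip_force: 98.4
lin [0.0, 0.0, 0.0] rot [-0.0, -0.001, -0.0] F [-0.8 -0.9 -2. ] pos [424.6 260.2  64.8] w 8.0 t 35.6
[425. 265.  50.] lin [0.003, -0.014, 0.049] rot [-0.0, -0.001, -0.0]
```

```bash

python3 -m inch '{"linear":[[0.003,-0.014,0.01],[0.003,-0.014,0.02],[0.003,-0.014,0.03],[0.003,-0.014,0.042],[0.003,-0.014,0.046],[0.003,-0.014,0.048],[0.003,-0.014,0.048],[0.003,-0.014,0.048]],"rotation":[[0,0,0],[0,0,0],[0,0,0],[0,0,0],[0,0,0],[0,0,0],[0,0,0],[0,0,0]]}'
python3 - <<'E'
from h import *
plan((bay(1,-83,50),S),(bay(1,3,50),S))
E
```

```text
time_s: 36.45
eef_pos: [424.0, 264.7, 49.7]
ee_rot: [-3.133, -0.224, -0.0]
contact_force: [-0.1, 2.0, 1.8]
gripper_width: 8.4
grip_force: 98.8
lin [0.0, 0.0, 0.0] rot [-0.0, -0.0, 0.0] F [-0.1  2.   1.8] pos [424.  264.7  49.7] w 8.4 t 36.5
[425. 265.  50.] lin [0.003, 0.001, -0.001] rot [-0.0, -0.0, 0.0]
[510. 277.  50.] lin [0.287, -0.0, -0.0] rot [0.0, 0.0, 0.0]
```

```bash

python3 -m inch '{"linear":[[0.02,0.001,0],[0.04,0.001,0],[0.06,0.001,0],[0.08,0.001,0],[0.1,0.001,-0.001],[0.12,0.001,-0.002],[0.14,0.001,-0.003],[0.16,0.001,-0.003]],"rotation":[[0,0,0],[0,0,0],[0,0,0],[0,0,0],[0,0,0],[0,0,0],[0,0,0],[0,0,0]]}'
python3 -m inch '{"linear":[[0.02,0,0],[0.04,0,0],[0.06,0,0],[0.08,0,0],[0.1,0,0],[0.11,0,0],[0.12,0,-0.001],[0.125,0,-0.002]],"rotation":[[0,0,0],[0,0,0],[0,0,0],[0,0,0],[0,0,0],[0,0,0],[0,0,0],[0,0,0]]}'
python3 - <<'E'
from h import *
plan((bay(1,0,50),S),(bay(1,3,50),S))
E
```

```text
time_s: 37.25
eef_pos: [468.6, 271.1, 50.2]
ee_rot: [-3.133, -0.224, 0.008]
contact_force: [-7.1, 3.5, 3.5]
gripper_width: 7.9
grip_force: 99.0
time_s: 38.05
eef_pos: [501.5, 276.0, 50.5]
ee_rot: [3.133, 0.223, -0.021]
contact_force: [-14.0, 3.5, 9.6]
gripper_width: 8.1
grip_force: 100.1
lin [0.0, 0.0, 0.0] rot [-0.0, 0.008, -0.0] F [-14.    3.5   9.6] pos [501.5 276.   50.5] w 8.1 t 38.0
[507. 276.  50.] lin [0.018, 0.002, 0.001] rot [-0.0, 0.008, -0.0]
[510. 277.  50.] lin [0.01, -0.0, -0.0] rot [0.0, 0.0, 0.0]
```

```bash

python3 -m inch '{"linear":[[0.005,0,0],[0.01,0,0],[0.016,0,0],[0.022,0,0],[0.028,0,0],[0.034,0,0],[0.04,0,0],[0.043,0,0]],"rotation":[[0,0,0],[0,0,0],[0,0,0],[0,0,0],[0,0,0],[0,0,0],[0,0,0],[0,0,0]]}'
python3 -m inch '{"linear":[[0.003,0,0],[0.006,0,0],[0.008,0,0],[0.01,0,0],[0.01,0,0],[0.01,0,0],[0.01,0,0],[0.01,0,0]],"rotation":[[0,0,0],[0,0,0],[0,0,0],[0,0,0],[0,0,0],[0,0,0],[0,0,0],[0,0,0]]}'
python3 - <<'E'
from h import *
plan((bay(1,0,50),S))
E
```

```text
time_s: 38.85
eef_pos: [510.1, 277.3, 50.4]
ee_rot: [3.132, 0.223, -0.032]
contact_force: [-24.1, 3.9, 18.6]
gripper_width: 8.5
grip_force: 101.0
time_s: 39.65
eef_pos: [510.1, 277.3, 50.4]
ee_rot: [3.131, 0.223, -0.039]
contact_force: [-28.8, 3.0, 22.0]
gripper_width: 8.3
grip_force: 101.6
lin [0.0, 0.0, 0.0] rot [0.0, 0.016, -0.0] F [-28.8   3.   22. ] pos [510.1 277.3  50.4] w 8.3 t 39.6
[507. 276.  50.] lin [-0.011, 0.002, 0.002] rot [0.0, 0.016, -0.0]
```

```bash

python3 -m inch '{"linear":[[-0.01,0,0],[-0.025,0,0],[-0.035,0,0],[-0.035,0,0],[-0.035,0,-0.05],[-0.035,0,-0.15],[-0.035,0,-0.25],[-0.035,0,-0.28]],"rotation":[[0,0,0],[0,0,0],[0,0,0],[0,0,0],[0,0,0],[0,0,0],[0,0,0],[0,0,0]]}' -0.5
python3 -m inch '{"linear":[[-0.05,0.1,0],[-0.1,0.25,0],[-0.13,0.4,0],[-0.15,0.55,0],[-0.15,0.7,0],[-0.15,0.85,0],[-0.15,0.95,0],[-0.15,0.95,0]],"rotation":[[0,0,0],[0,0,0],[0,0,0],[0,0,0],[0,0,0],[0,0,0],[0,0,0],[0,0,0]]}' 0
python3 - <<'E'
from h import *
c=capture("top");W=cloud(c);h=W[...,2];plates(W)
for i in(1,3):
    D=W-B[i]
    b=W[(h>60)&(np.abs(D@v)<15)&(D@u<18)&(D@u>-30)];print("fin",i,len(b),((b-B[i])@u).mean().round(1),((b-B[i])@v).mean().round(1))
    b=W[(np.abs(D@v)<14)&(D@u<-42)&(D@u>-62)];print("pad z",np.nanmedian(b[:,2]))
plan(((563.2,-177.8,115),0.04),((563.2,-177.8,19),0.04))
E
```

```text
time_s: 40.45
eef_pos: [516.8, 277.9, 138.1]
ee_rot: [-3.132, -0.224, -0.01]
contact_force: [0.9, 0.6, -0.1]
gripper_width: 21.5
grip_force: 0.0
time_s: 41.25
eef_pos: [511.1, -15.3, 134.5]
ee_rot: [3.133, 0.217, 0.001]
contact_force: [0.0, 0.8, 0.4]
gripper_width: 42.9
grip_force: 0.0
plate 438 rect [ 602.5 -174.3] [101.8  56.7] 7.9
   yaw 0.138 fin [ 563.4 -177.8   43.2] 26 end x -50.9 50.9
fin 1 27 0.2 -1.0
pad z 29.019862699460646
fin 3 26 -0.3 -1.5
pad z 28.691142632814262
lin [0.0, 0.0, 0.0] rot [-0.0, 0.0, -0.002] F [ 0.2  0.5 -0.5] pos [510.4 -13.3 134.4] w 42.5 t 41.3
[ 563. -178.  115.] lin [0.098, 0.567, 0.065] rot [0.0, 0.0, 0.063]
[ 563. -178.   19.] lin [0.0, -0.0, 0.32] rot [0.0, 0.0, 0.0]
```

```bash

python3 -m inch '{"linear":[[0.02,0.12,0],[0.04,0.26,0],[0.06,0.4,0],[0.08,0.5,0.03],[0.098,0.567,0.06],[0.098,0.567,0.06],[0.098,0.567,0.06],[0.098,0.567,0.06]],"rotation":[[0,0,0.02],[0,0,0.04],[0,0,0.053],[0,0,0.053],[0,0,0.053],[0,0,0.053],[0,0,0.053],[0,0,0.053]]}' 0
python3 - <<'E'
from h import *
plan(((563.2,-177.8,19),0.06))
E
```

```text
time_s: 42.1
eef_pos: [562.7, -173.7, 116.7]
ee_rot: [-3.139, -0.096, 0.002]
contact_force: [-0.3, 0.5, 0.0]
gripper_width: 42.9
grip_force: 0.0
lin [0.0, 0.0, 0.0] rot [-0.001, 0.001, -0.052] F [-0.3  0.5  0. ] pos [ 562.7 -173.7  116.7] w 42.9 t 42.1
[ 563. -178.   19.] lin [0.001, 0.014, 0.326] rot [-0.001, 0.001, 0.001]
```

```bash

python3 -m inch '{"linear":[[0.001,0.012,0.08],[0.001,0.012,0.18],[0.001,0.012,0.26],[0.001,0.012,0.32],[0.001,0.012,0.325],[0.001,0.012,0.325],[0.001,0.012,0.325],[0.001,0.012,0.325]],"rotation":[[0,0,0],[0,0,0],[0,0,0],[0,0,0],[0,0,0],[0,0,0],[0,0,0],[0,0,0]]}'
python3 -m inch '{"linear":[[0,0,0],[0,0,0],[0,0,0],[0,0,0],[0,0,0],[0,0,0],[0,0,0],[0,0,0]],"rotation":[[0,0,0],[0,0,0],[0,0,0],[0,0,0],[0,0,0],[0,0,0],[0,0,0],[0,0,0]]}' -1 100
python3 -m inch '{"linear":[[0,0,-0.05],[0,0,-0.1],[0,0,-0.2],[0,0,-0.3],[-0.1,-0.03,-0.35],[-0.22,-0.06,-0.35],[-0.34,-0.1,-0.35],[-0.36,-0.11,-0.35]],"rotation":[[0,0,0],[0,0,0],[0,0,0],[0,0,0],[0,0,-0.02],[0,0,-0.04],[0,0,-0.053],[0,0,-0.053]]}'
python3 - <<'E'
from h import *
plan((bay(2,-83,122),S))
E
```

```text
time_s: 42.9
eef_pos: [564.9, -179.1, 20.9]
ee_rot: [3.139, 0.095, 0.004]
contact_force: [0.2, 0.3, 0.8]
gripper_width: 42.6
grip_force: 0.0
time_s: 43.7
eef_pos: [564.3, -179.2, 20.4]
ee_rot: [3.14, 0.094, 0.002]
contact_force: [-0.6, 1.1, 5.8]
gripper_width: 8.0
grip_force: 98.1
time_s: 44.5
eef_pos: [447.5, -150.2, 123.7]
ee_rot: [-3.13, -0.224, 0.011]
contact_force: [-0.5, 1.1, -1.5]
gripper_width: 8.1
grip_force: 97.6
lin [0.0, 0.0, 0.0] rot [-0.002, 0.004, 0.0] F [-0.5  1.1 -1.5] pos [ 447.5 -150.2  123.7] w 8.1 t 44.5
[435. 194. 122.] lin [0.122, -1.14, 0.009] rot [-0.002, 0.004, 0.0]
```

```bash

python3 -m inch '{"linear":[[0.02,-0.12,0],[0.04,-0.27,0],[0.06,-0.42,0],[0.08,-0.57,0],[0.1,-0.72,0],[0.12,-0.85,0],[0.12,-0.95,0],[0.12,-0.99,0]],"rotation":[[0,0,0],[0,0,0],[0,0,0],[0,0,0],[0,0,0],[0,0,0],[0,0,0],[0,0,0]]}'
python3 -m inch '{"linear":[[0,-0.08,0],[0,-0.15,0],[0,-0.15,0.06],[0,-0.15,0.13],[0,-0.15,0.19],[0,-0.15,0.2],[0,-0.15,0.2],[0,-0.15,0.2]],"rotation":[[0,0,0],[0,0,0],[0,0,0],[0,0,0],[0,0,0],[0,0,0],[0,0,0],[0,0,0]]}'
python3 - <<'E'
from h import *
plan((bay(2,-83,51),S))
E
```

```text
time_s: 45.3
eef_pos: [447.2, 149.0, 124.4]
ee_rot: [-3.133, -0.229, 0.0]
contact_force: [-0.0, -1.0, -1.3]
gripper_width: 8.1
grip_force: 97.8
time_s: 46.1
eef_pos: [441.8, 190.9, 65.1]
ee_rot: [-3.133, -0.224, -0.002]
contact_force: [-0.3, -0.2, -1.7]
gripper_width: 7.9
grip_force: 97.9
lin [0.0, 0.0, 0.0] rot [-0.0, -0.001, -0.0] F [-0.3 -0.2 -1.7] pos [441.8 190.9  65.1] w 7.9 t 46.1
[435. 194.  51.] lin [-0.022, -0.012, 0.047] rot [-0.0, -0.001, -0.0]
```

```bash

python3 -m inch '{"linear":[[-0.022,-0.01,0],[-0.022,-0.012,0.02],[-0.022,-0.012,0.03],[-0.022,-0.012,0.042],[-0.022,-0.012,0.046],[-0.022,-0.012,0.048],[-0.022,-0.012,0.048],[-0.022,-0.012,0.048]],"rotation":[[0,0,0],[0,0,0],[0,0,0],[0,0,0],[0,0,0],[0,0,0],[0,0,0],[0,0,0]]}'
python3 - <<'E'
from h import *
plan((bay(2,-83,50.5),S),(bay(2,3,50.5),S))
E
```

```text
time_s: 46.9
eef_pos: [433.7, 193.7, 50.3]
ee_rot: [-3.133, -0.224, 0.001]
contact_force: [-1.7, 0.1, 2.6]
gripper_width: 8.4
grip_force: 98.7
lin [0.0, 0.0, 0.0] rot [-0.0, 0.0, 0.0] F [-1.7  0.1  2.6] pos [433.7 193.7  50.3] w 8.4 t 46.9
[435. 194.  50.] lin [0.004, 0.001, -0.001] rot [-0.0, 0.0, 0.0]
[520. 206.  50.] lin [0.287, 0.0, 0.0] rot [0.0, 0.0, 0.0]
```

```bash

python3 -m inch '{"linear":[[0.02,0.001,0],[0.04,0.001,0],[0.06,0.001,0],[0.08,0.001,0],[0.1,0.001,-0.001],[0.12,0.001,-0.002],[0.14,0.001,-0.003],[0.16,0.001,-0.003]],"rotation":[[0,0,0],[0,0,0],[0,0,0],[0,0,0],[0,0,0],[0,0,0],[0,0,0],[0,0,0]]}'
python3 -m inch '{"linear":[[0.02,0,0],[0.04,0,0],[0.06,0,0],[0.08,0,0],[0.1,0,0],[0.11,0,0],[0.12,0,-0.001],[0.125,0,-0.002]],"rotation":[[0,0,0],[0,0,0],[0,0,0],[0,0,0],[0,0,0],[0,0,0],[0,0,0],[0,0,0]]}'
python3 -m inch '{"linear":[[0.005,0,0],[0.01,0,0],[0.016,0,0],[0.022,0,0],[0.028,0,0],[0.034,0,0],[0.04,0,0],[0.043,0,0]],"rotation":[[0,0,0],[0,0,0],[0,0,0],[0,0,0],[0,0,0],[0,0,0],[0,0,0],[0,0,0]]}'
python3 - <<'E'
from h import *
plan((bay(2,0,50.5),S),(bay(2,3,50.5),S))
E
```

```text
time_s: 47.7
eef_pos: [482.3, 200.2, 50.9]
ee_rot: [3.134, 0.224, 0.001]
contact_force: [-1.8, 0.5, -0.2]
gripper_width: 8.3
grip_force: 98.4
time_s: 48.5
eef_pos: [516.2, 205.3, 51.1]
ee_rot: [3.133, 0.224, -0.008]
contact_force: [-6.4, 2.1, 1.9]
gripper_width: 8.0
grip_force: 98.5
time_s: 49.3
eef_pos: [519.7, 205.9, 50.9]
ee_rot: [3.132, 0.224, -0.034]
contact_force: [-25.9, 0.3, 19.6]
gripper_width: 7.9
grip_force: 100.8
lin [0.0, 0.0, 0.0] rot [0.0, 0.014, 0.0] F [-25.9   0.3  19.6] pos [519.7 205.9  50.9] w 7.9 t 49.3
[517. 205.  50.] lin [-0.009, 0.001, 0.002] rot [0.0, 0.014, 0.0]
[520. 206.  50.] lin [0.01, 0.0, 0.0] rot [0.0, 0.0, 0.0]
```

```bash

python3 -m inch '{"linear":[[-0.01,0,0],[-0.025,0,0],[-0.035,0,0],[-0.035,0,0],[-0.035,0,-0.05],[-0.035,0,-0.15],[-0.035,0,-0.25],[-0.035,0,-0.28]],"rotation":[[0,0,0],[0,0,0],[0,0,0],[0,0,0],[0,0,0],[0,0,0],[0,0,0],[0,0,0]]}' -0.5
python3 -m inch '{"linear":[[-0.05,0.1,0],[-0.1,0.25,0],[-0.13,0.4,0],[-0.15,0.55,0],[-0.15,0.7,0],[-0.15,0.8,0],[-0.15,0.8,0],[-0.15,0.8,0]],"rotation":[[0,0,-0.09],[0,0,-0.18],[0,0,-0.27],[0,0,-0.36],[0,0,-0.45],[0,0,-0.54],[0,0,-0.6],[0,0,-0.6]]}' -0.5
python3 - <<'E'
from h import *
c=capture("top");W=cloud(c);h=W[...,2];plates(W)
cv2.imwrite("pics/top4.png",cv2.resize(c["color"][120:260,130:430],(800,373),interpolation=cv2.INTER_CUBIC))
for i in(1,2,3):
    D=W-B[i]
    b=W[(h>60)&(np.abs(D@v)<15)&(D@u<18)&(D@u>-30)];print("fin",i,len(b),((b-B[i])@u).mean().round(1),((b-B[i])@v).mean().round(1))
    b=W[(np.abs(D@v)<14)&(D@u<-42)&(D@u>-62)];print("pad z",np.nanmedian(b[:,2]))
T=np.array([469.1,-418.5,0]);a=np.array([.9988,.049,0]);bb=np.array([-.049,.9988,0])
D=W-T;x=D@a;y=D@bb
for y0 in(40,-40):
    for lab,lo,hi in(("tip",40,48),("fin side",-44,-36)):
        for s in(-19,19):
            m=(abs(y-y0-s)<6)&(x>lo-5)&(x<hi+5)&(h<30);print(y0,lab,s,m.sum(),np.nanmedian(h[m]).round(1))
    m=(abs(y-y0)<14)&(x<-10)&(x>-60)&(h>38);print("tray fin",x[m].mean().round(1),y[m].mean().round(1),h[m].mean().round(1))
for n,p in(("iso",(505.4,53.7)),("sel",(574.6,62.8))):
    m=(h>60)&(np.hypot(W[...,0]-p[0],W[...,1]-p[1])<30)&(h<85);print(n,m.sum(),W[m].mean(0).round(1) if m.any() else "")
E
```

```text
time_s: 50.1
eef_pos: [524.0, 206.6, 138.7]
ee_rot: [-3.132, -0.224, -0.01]
contact_force: [1.0, -0.2, 1.0]
gripper_width: 21.7
grip_force: 0.0
time_s: 50.9
eef_pos: [510.9, -39.5, 135.0]
ee_rot: [-2.692, -1.619, 0.0]
contact_force: [-0.7, -0.9, -0.2]
gripper_width: 21.5
grip_force: 0.0
fin 1 27 0.2 -1.0
pad z 29.67362062940265
fin 2 27 -0.8 -0.3
pad z 29.3360669466922
fin 3 26 -0.4 -1.3
pad z 29.057751842251264
40 tip -19 17 11.1
40 tip 19 20 13.7
40 fin side -19 16 12.5
40 fin side 19 20 13.2
tray fin -33.4 43.2 46.5
-40 tip -19 16 7.1
-40 tip 19 17 9.8
-40 fin side -19 15 11.7
-40 fin side 19 20 12.0
tray fin -35.8 -34.5 47.5
iso 0 
sel 24 [572.7  73.1  73.2]
```

View pics/top4.png

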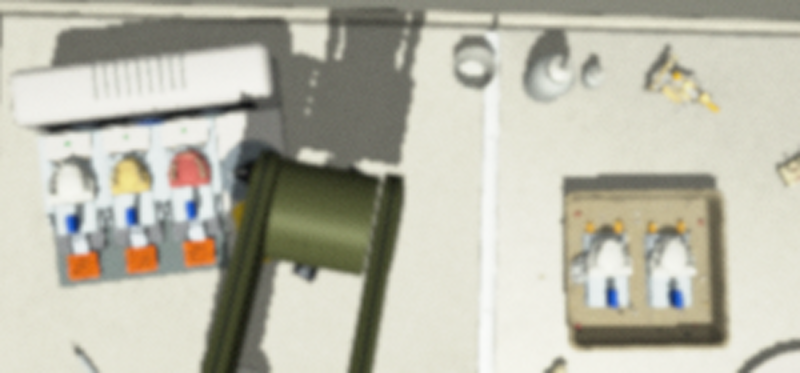

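All three bays are filled, with fins at home and pads up, and both scanned casts lie flat in the tray at (608,265) and (670,265). Next is the isolator.

```bash
python3 - <<'E'
from h import *
Y=S+np.pi/2
plan(((505.4,53.7,120),Y),((505.4,53.7,45),Y))
E
```

```text
lin [0.0, 0.0, 0.0] rot [-0.0, 0.0, 0.598] F [ 0.1 -0.1  0.3] pos [510.6 -38.6 135. ] w 20.7 t 51.0
[505.  54. 120.] lin [0.264, -0.16, 0.05] rot [-0.001, -0.0, -0.402]
[505.  54.  45.] lin [0.0, -0.0, 0.25] rot [0.0, 0.0, 0.0]
```

```bash

python3 -m inch '{"linear":[[0.1,-0.06,0],[0.2,-0.12,0],[0.264,-0.16,0.05],[0.264,-0.16,0.05],[0.264,-0.16,0.05],[0.264,-0.16,0.05],[0.264,-0.16,0.05],[0.264,-0.16,0.05]],"rotation":[[0,0,-0.09],[0,0,-0.18],[0,0,-0.27],[0,0,-0.36],[0,0,-0.402],[0,0,-0.402],[0,0,-0.402],[0,0,-0.402]]}' 0
python3 - <<'E'
from h import *
Y=S+np.pi/2
plan(((505.4,53.7,45),Y))
E
```

```text
time_s: 51.75
eef_pos: [505.1, 54.7, 120.6]
ee_rot: [2.055, 2.376, 0.0]
contact_force: [0.0, -0.6, 0.1]
gripper_width: 42.8
grip_force: 0.0
lin [0.0, 0.0, 0.0] rot [0.0, -0.0, 1.001] F [ 0.  -0.6  0.1] pos [505.1  54.7 120.6] w 42.8 t 51.8
[505.  54.  45.] lin [-0.003, 0.0, 0.252] rot [0.0, -0.0, 0.001]
```

```bash

python3 -m inch '{"linear":[[0,0,0.08],[0,0,0.16],[0,0,0.23],[0,0,0.25],[0,0,0.25],[0,0,0.25],[0,0,0.25],[0,0,0.25]],"rotation":[[0,0,0],[0,0,0],[0,0,0],[0,0,0],[0,0,0],[0,0,0],[0,0,0],[0,0,0]]}'
python3 -m inch '{"linear":[[0,0,0],[0,0,0],[0,0,0],[0,0,0],[0,0,0],[0,0,0],[0,0,0],[0,0,0]],"rotation":[[0,0,0],[0,0,0],[0,0,0],[0,0,0],[0,0,0],[0,0,0],[0,0,0],[0,0,0]]}' -1 50
python3 -m inch '{"linear":[[0,0,0],[0,0,0],[0,0,0],[0,0,0],[0,0,0],[0,0,0],[0,0,0],[0,0,0]],"rotation":[[0,0,0.06],[0,0,0.12],[0,0,0.18],[0,0,0.24],[0,0,0.3],[0,0,0.36],[0,0,0.42],[0,0,0.48]]}'
python3 -m inch '{"linear":[[0,0,0],[0,0,0],[0,0,0],[0,0,0],[0,0,0],[0,0,0],[0,0,0],[0,0,0]],"rotation":[[0,0,0.06],[0,0,0.12],[0,0,0.18],[0,0,0.24],[0,0,0.3],[0,0,0.36],[0,0,0.42],[0,0,0.47]]}'
python3 - <<'E'
from h import *
print(read_state()["ft_torque"]);plan(((505.4,53.7,45),S+np.pi/2-1.5))
E
```

```text
time_s: 52.55
eef_pos: [506.0, 54.4, 46.6]
ee_rot: [2.052, 2.376, 0.002]
contact_force: [0.7, -0.9, 0.4]
gripper_width: 42.9
grip_force: 0.0
time_s: 53.35
eef_pos: [504.6, 54.3, 46.2]
ee_rot: [-2.053, -2.378, 0.001]
contact_force: [-2.3, -0.0, 5.3]
gripper_width: 10.1
grip_force: 49.4
time_s: 54.15
eef_pos: [505.3, 54.1, 46.2]
ee_rot: [2.786, 1.45, 0.0]
contact_force: [-1.5, -0.9, 4.5]
gripper_width: 10.0
grip_force: 49.1
time_s: 54.95
eef_pos: [505.6, 53.5, 46.2]
ee_rot: [3.121, 0.348, 0.001]
contact_force: [-0.6, -3.4, 4.0]
gripper_width: 10.2
grip_force: 49.1
[-0.59015785  0.08839913  0.08438945]
lin [0.0, 0.0, 0.0] rot [0.001, -0.0, 0.051] F [-0.6 -3.4  4. ] pos [505.6  53.5  46.2] w 10.2 t 55.0
[505.  54.  45.] lin [-0.001, -0.001, 0.004] rot [0.001, -0.0, 0.006]
```

```bash

python3 -m inch '{"linear":[[0,0,0],[0,0,0],[0,0,0],[0,0,0],[0,0,0],[0,0,0],[0,0,0],[0,0,0]],"rotation":[[0,0,0.01],[0,0,0.02],[0,0,0.02],[0,0,0.02],[0,0,0.02],[0,0,0.02],[0,0,0.02],[0,0,0.02]]}'
python3 -m inch '{"linear":[[0,0,0],[0,0,0],[0,0,0],[0,0,0],[0,0,-0.08],[0,0,-0.16],[0,0,-0.25],[0,0,-0.25]],"rotation":[[0,0,0],[0,0,0],[0,0,0],[0,0,0],[0,0,0],[0,0,0],[0,0,0],[0,0,0]]}' -0.3
python3 - <<'E'
from h import *
plan(((574.6,62.8,120),S+np.pi/2))
E
```

```text
time_s: 55.75
eef_pos: [505.6, 53.6, 46.2]
ee_rot: [3.124, 0.31, 0.001]
contact_force: [-0.5, -4.8, 5.4]
gripper_width: 10.2
grip_force: 51.2
time_s: 56.55
eef_pos: [507.8, 54.6, 123.7]
ee_rot: [3.127, 0.303, 0.011]
contact_force: [1.6, 0.3, -0.6]
gripper_width: 29.9
grip_force: 0.0
lin [0.0, 0.0, 0.0] rot [0.0, -0.004, 0.032] F [ 1.6  0.3 -0.6] pos [507.8  54.6 123.7] w 29.9 t 56.5
[575.  63. 120.] lin [0.224, 0.016, 0.014] rot [0.004, -0.003, -0.968]
```

```bash

python3 -m inch '{"linear":[[0,0,0],[0,0,0],[0.1,0.01,0],[0.2,0.014,0],[0.224,0.016,0],[0.224,0.016,0],[0.224,0.016,0],[0.224,0.016,0]],"rotation":[[0,0,-0.09],[0,0,-0.18],[0,0,-0.27],[0,0,-0.36],[0,0,-0.45],[0,0,-0.54],[0,0,-0.62],[0,0,-0.62]]}' 0
python3 - <<'E'
from h import *
plan(((574.6,62.8,115),S+np.pi/2))
E
```

```text
time_s: 57.35
eef_pos: [571.4, 62.7, 119.3]
ee_rot: [-2.62, -1.731, 0.003]
contact_force: [0.3, -0.4, 0.5]
gripper_width: 42.9
grip_force: 0.0
lin [0.0, 0.0, 0.0] rot [-0.001, 0.001, 0.653] F [ 0.3 -0.4  0.5] pos [571.4  62.7 119.3] w 42.9 t 57.4
[575.  63. 115.] lin [0.004, 0.01, 0.014] rot [-0.001, 0.0, -0.347]
```

```bash

python3 -m inch '{"linear":[[0.004,0.008,0],[0.004,0.008,0],[0.004,0.008,0],[0.004,0.008,0],[0.004,0.008,0.06],[0.004,0.008,0.15],[0.004,0.008,0.22],[0.004,0.008,0.245]],"rotation":[[0,0,-0.09],[0,0,-0.18],[0,0,-0.27],[0,0,-0.347],[0,0,-0.347],[0,0,-0.347],[0,0,-0.347],[0,0,-0.347]]}'
python3 -m inch '{"linear":[[0,0,0],[0,0,0],[0,0,0],[0,0,0],[0,0,0],[0,0,0],[0,0,0],[0,0,0]],"rotation":[[0,0,0],[0,0,0],[0,0,0],[0,0,0],[0,0,0],[0,0,0],[0,0,0],[0,0,0]]}' -1 50
python3 -m inch '{"linear":[[0,0,0],[0,0,0],[0,0,0],[0,0,0],[0,0,0],[0,0,0],[0,0,0],[0,0,0]],"rotation":[[0,0,0.05],[0,0,0.1],[0,0,0.15],[0,0,0.2],[0,0,0.25],[0,0,0.3],[0,0,0.35],[0,0,0.4]]}'
python3 -m inch '{"linear":[[0,0,0],[0,0,0],[0,0,0],[0,0,0],[0,0,0],[0,0,0],[0,0,0],[0,0,0]],"rotation":[[0,0,0.05],[0,0,0.1],[0,0,0.15],[0,0,0.2],[0,0,0.25],[0,0,0.3],[0,0,0.35],[0,0,0.37]]}'
python3 - <<'E'
from h import *
print(read_state()["ft_torque"]);plan(((574.6,62.8,45),S+np.pi/2-1.2))
E
```

```text
time_s: 58.15
eef_pos: [572.5, 62.7, 44.5]
ee_rot: [-2.06, -2.367, 0.005]
contact_force: [-0.8, 0.4, -0.2]
gripper_width: 42.6
grip_force: 0.0
time_s: 58.95
eef_pos: [574.2, 62.7, 47.7]
ee_rot: [-2.059, -2.373, 0.001]
contact_force: [-4.8, -0.2, 5.6]
gripper_width: 10.0
grip_force: 51.4
time_s: 59.75
eef_pos: [573.8, 62.6, 47.7]
ee_rot: [-2.693, -1.617, 0.002]
contact_force: [-6.1, 0.1, 6.7]
gripper_width: 10.4
grip_force: 51.6
time_s: 60.55
eef_pos: [573.4, 62.9, 47.7]
ee_rot: [-3.043, -0.779, 0.003]
contact_force: [-6.8, 0.4, 7.3]
gripper_width: 10.0
grip_force: 52.5
[-0.05233113  1.05705796  0.73301573]
lin [0.0, 0.0, 0.0] rot [-0.0, 0.001, 0.229] F [-6.8  0.4  7.3] pos [573.4  62.9  47.7] w 10.0 t 60.5
[575.  63.  45.] lin [0.003, 0.002, 0.009] rot [-0.001, 0.001, -0.007]
```

```bash

python3 -m inch '{"linear":[[0,0,0],[0,0,0],[0,0,0],[0,0,0],[0,0,-0.08],[0,0,-0.16],[0,0,-0.25],[0,0,-0.3]],"rotation":[[0,0,0],[0,0,0],[0,0,0],[0,0,0],[0,0,0],[0,0,0],[0,0,0],[0,0,0]]}' -0.3
python3 -m inch '{"linear":[[0,0.1,-0.1],[0,0.25,-0.2],[0,0.4,-0.2],[0,0.55,-0.2],[0,0.7,-0.2],[0,0.8,-0.2],[0,0.8,-0.2],[0,0.8,-0.2]],"rotation":[[0,0,0],[0,0,0],[0,0,0],[0,0,0],[0,0,0],[0,0,0],[0,0,0],[0,0,0]]}'
python3 - <<'E'
from h import *
c=capture("top");W=cloud(c);h=W[...,2]
cv2.imwrite("pics/top5.png",cv2.resize(c["color"][120:260,130:430],(800,373),interpolation=cv2.INTER_CUBIC))
for i in(1,2,3):
    D=W-B[i]
    b=W[(h>60)&(np.abs(D@v)<15)&(D@u<18)&(D@u>-30)];print("fin",i,((b-B[i])@u).mean().round(1),((b-B[i])@v).mean().round(1))
    b=W[(np.abs(D@v)<14)&(D@u<-42)&(D@u>-62)];print("pad z",np.nanmedian(b[:,2]))
for n,p in(("iso",(505.4,53.7)),("sel",(574.6,62.8))):
    b=W[(h>60)&(np.hypot(W[...,0]-p[0],W[...,1]-p[1])<30)&(h<85)][:,:2].astype(np.float32);r=cv2.minAreaRect(b);a=cv2.fitLine(b,cv2.DIST_L2,0,.01,.01).ravel();
    print(n,len(b),r,"bar dir",np.arctan2(a[1],a[0])-S,"(0 state = +-1.57; cw 1.5->0.07, 1.2->.37)")
E
```

```text
time_s: 61.35
eef_pos: [576.2, 62.8, 139.2]
ee_rot: [3.042, 0.781, 0.005]
contact_force: [0.9, -0.3, 0.3]
gripper_width: 30.3
grip_force: 0.0
time_s: 62.15
eef_pos: [690.3, -148.2, 196.3]
ee_rot: [-3.043, -0.779, 0.001]
contact_force: [-0.5, 0.1, -0.4]
gripper_width: 29.9
grip_force: 0.0
fin 1 -0.4 -1.1
pad z 28.799184502264552
fin 2 -1.0 -0.4
pad z 28.737979891373016
fin 3 -0.6 -1.3
pad z 29.55447761739174
iso 48 ((504.4995422363281, 53.13349533081055), (39.224525451660156, 10.6403169631958), 11.036171913146973) bar dir 0.06022513 (0 state = +-1.57; cw 1.5->0.07, 1.2->.37)
sel 47 ((574.3870849609375, 63.342567443847656), (40.569339752197266, 10.84040355682373), 29.815853118896484) bar dir 0.3634783 (0 state = +-1.57; cw 1.5->0.07, 1.2->.37)
```

View pics/top5.png

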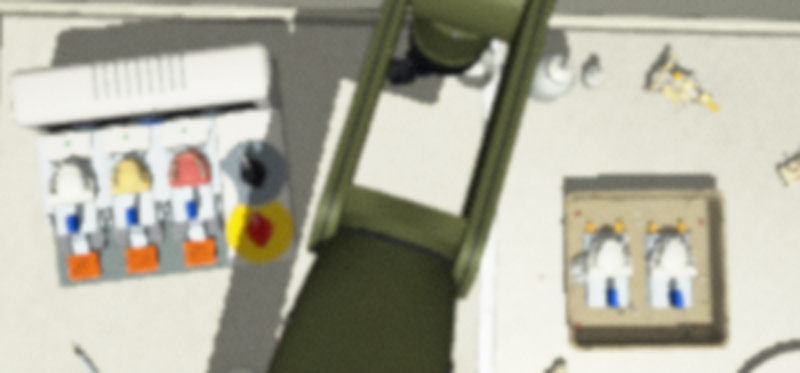

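The picture shows both bars turned to their stops (red at 258,230 and black at 252,168). The three casts are home with catches up, both scanned casts are in the tray, and the bottles and cup look untouched. The gripper is clear at 196 mm height, so I'm handing in.

```bash
python3 -c "
from bench import *
print(sign_off())"
```

```text
the job is handed in; nothing more can be done
None
```

I handed the job in at about 62 s of robot time: both scanned casts are flat in the tray, the three waiting casts are clicked home with their catches up, and the isolator and then the selector are at their stops; the hand-in returned no verdict.

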